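Dot-punch the scribed hole centre on the marking slide

ROBOT

A 7-joint arm with a two-finger parallel gripper is mounted at the origin on a cart in front of the work surface, level with it; the furniture and walls round the work are solid. World frame = base frame: x ahead of the robot, y to its left, z up, the work surface at z = 0. Lengths are in mm, angles in rad, forces in N, time in s.
With the tool pointing down it reaches from about 425 to 800 mm from the base axis. Payload 8.3 kg.
Tool frame: the origin (TCP) lies between the finger pads; the fingertips stand 14 mm ahead of it and the grasp point (between the pads) lies 5 mm behind it; z points along the fingers, y is the direction in which the jaws open and shut (so a half turn about z gives the same grasp; the last joint's range is limited). The gripper opens to 85 mm and grips with 20 to 120 N. Pads are 22 mm wide; open, the fingers measure 114 mm over their backs; the gripper's body (76 mm by 85 mm) begins 54 mm behind the grasp point. The pads swing forward as they close: fully open they stand 13 mm farther back than shut.
Start: joints at [1.106, 0.383, 0.016, 1.37, -0.006, 1.388, -0.046], TCP at [244.456, -575.192, 245.279] pointing down, gripper open.
Joint ranges: [-2.95, 2.95], [-0.25, 2.06], [-1.52, 1.56], [0.18, 2.33], [-1.44, 4.58], [0.02, 2.06], [-3.01, 3.01]. Speed limits (rad/s): [2.39, 2.39, 3.01, 3.01, 3.14, 3.14, 3.14].

INTERFACE

Orientations are given as a 3x3 rotation matrix whose columns are the frame's x, y, z axes.
In Python, from rig import robot, optics, spot_in, outline_of gives the robot as it stands.
- The arm moves only by the tool step_arm, never from a script. Its argument "series" is a list of rows, each an object of numbers: "ax", "ay", "az": the turn, a rotation vector about the world's x, y, z in rad; "dx", "dy", "dz": the shift along the world's x, y, z in cm; "claw": the closure, from -1 (fully open) to 1 (shut). In form: [{"ax": .., "ay": .., "az": .., "dx": .., "dy": .., "dz": .., "claw": ..}, ...]. A call has 1 to 5 rows; each row shifts and turns the commanded pose from where the row before left it; what a row does not reach is not made up. A row lasts 1/10 s, in which the tool goes at most 50 mm and 8.59 degrees, less where a joint would pass 70% of its speed; a pose out of reach is approached as far as the arm can. A call with a gripper value outside its range is refused whole. The fingers move at their own pace and stop on an object; "newtons" is the grip in N (left out, the last holds). Time passes only in rows, so rows that do not move let the fingers close. It gives the time, the measured TCP pose, the force and the opening at its end, in the units of the state.
- robot.get_obs(): the state, without advancing time (a new reading comes with each control period).
- optics.grab_frame(name): name is "side" or "top"; returns a dict with "img" (400x640x3 uint8, blue, green, red), "camera_matrix" (3x3 intrinsics, pixels), "dist" ([k1, k2, p1, p2, k3] as OpenCV has them; the pictures are not rectified), "extrinsics" (4x4, takes a point from camera to world coordinates). Camera axes: x right, y up, looking along -z (the intrinsics and any distortion apply to the point x, -y, -z); pixel columns grow to the right and rows downward; lengths in mm; the calibration is good to about 2 mm. A picture is of the moment at which its call begins. There is no depth.
- robot.hand_in(): hands the job in, once; it reports no verdict.
Trained networks look in the newest picture that a camera, given by its name, has taken for a name from the list of things; names that differ only in an ending like _2 or _b are one class to them, and where a whole thing is asked for, a point or a joint stands for the part that bears it (a point fixed in the world has none). Each returns a list of dicts, best first, with "confidence" (0 to 1); they miss things now and then, are a little off and sometimes report something else, mostly with a low value. They report only what shows in the picture. A call takes as long as a camera call. They do not tell look-alikes from the thing itself.
- spot_in(camera, query): "point" ([column, row] in pixels, amid what is visible of it).
- outline_of(camera, query): "mask" (400x640 bool, what is visible of it) and "point" ([column, row] in pixels, amid what is visible of it).
The state is a dict: "t": time; "joint_pos": joint angles; "joint_vel": joint speeds; "joint_efforts": joint torques, N m; "tcp_pos": TCP position; "eef_rot": TCP orientation; "wrist_force": force on the tool from outside, world axes, zero at the start; "torque": the same for the moment, N m; "grip_width": finger opening in mm.
Only numpy, scipy, OpenCV 4.12 (cv2) and the standard library are available. Lean on these libraries where they do the work, as an engineer would, in place of code of your own. Each camera call takes 0.05 s, during which the arm holds its last target.

TASK

The blank plate clamped on the marking slide needs a centre dot at its scribed cross. Push the carriage past its spring catch and on to its end stop without slamming it, so that the cross stands over the anvil; then take the spring punch from its tray, press it squarely down on the cross until its point bites, hold it so for a moment, lift it straight off without dragging it over the plate, and stand it gently back in the tray. Keep hold of the punch until it is back in the tray, and leave the things lying round about where they are.

Things in the scene. Friction and masses are not known exactly. Their poses are not given: they have to be found in the camera images.
- marking_slide: Bench fixture screwed to the table, 112 x 264 mm: a dark metal bed 10 mm thick, two steel rails, a grey end block 38 mm high across each end, and between the rails, 45 mm to the -y side of the middle, a steel anvil block. Origin: middle of its underside. Its y axis runs along the rails, z up. The carriage slides on it towards -y.
- carriage: Slides on the two rails; 104 x 100 mm, carries the blank plate and at its rear (+y) end an upright push plate. Origin: under the plate's centre, at table height; axes as the fixture's. In the fixture's frame its y is 0.055 m at the loading end (start: 0.043 to 0.055) and -0.045 m, over the anvil, against the end stop, which is hidden. It slides with 2 to 3 N and stays where it is left.
- catch (a point): Spring ball catch on the fixture's bed, under the carriage's rear bar. When the carriage has gone about 18 mm from the loading end the catch holds it until it is pushed with about 15 N; then it breaks free and runs on easily to the end stop.
- push_face (a point): Centre of the outer (+y) face of the carriage's upright push plate, to be pushed towards the fixture's -y. The push plate is 46 mm wide, 8 mm thick and stands from 36 to 78 mm above the table; this point is at 58 mm. Behind it (+y) nothing is higher than 43 mm (the end block with its screw heads). Axes as the fixture's.
- cross (a point): Centre of the upper face of the blank plate (steel, 90 mm in x, 68 mm in y, 6 mm thick, upper face 43 mm above the table), where two scribed black lines cross inside a scribed circle of 28 mm. The punch's point comes down here. Dark toe clamps hold the plate's corners, up to 9 mm above it; the middle 60 mm of x is free. The push face lies 54 mm away in +y.
- punch: Steel spring punch, 124 mm tall, 0.28 kg, standing on a ring foot 40 mm across. Handle: round, 27 mm across, 55 to 119 mm above the foot's underside, with dark grip rings. Below it a 10 mm shank with the point runs through the foot's guide, a 39 mm disc 33 to 43 mm up on four legs. Origin: on the axis at the foot's underside while the spring is relaxed, moving with the handle; z up the axis.
- punch_tip (a point): The punch's point, on the axis, 8 mm above the underside of the foot while the spring is relaxed; fixed to the handle.
- punch_grip (a point): On the punch's axis in the middle of the grip, 90 mm above the underside of the foot while the spring is relaxed.
- punch_foot (a joint): How far the handle is pressed down against the foot's spring, m: 0 relaxed; at 0.008 the point meets the surface the foot stands on. The spring starts at 3 N and takes 8 N at 0.008; beyond that the point itself bears on the plate and the force rises steeply: 12 to 25 N on the punch makes a good dot. It springs back when lifted.
- punch_tray: Low black tray, fixed, 94 x 94 mm outside, 14 mm high, walls 4 mm, floor 4 mm thick (the floor is 4 mm above the table). Origin: centre of its underside. The punch stands in its middle at the start. It is either to the left or to the right of the fixture; a blue slide box (92 x 98 x 35 mm) stands on the other side.
- objective_can: Bystander: black canister with a white cap, 36 mm across, 61 mm tall, loose.
- oil_dropper: Bystander: brown dropper bottle, 29 mm across, 89 mm tall, loose.
- post_75: Bystander: steel optical post, 13 mm across, 75 mm tall, standing loose.
- cleaner_bottle: Bystander: white squeeze bottle with a blue collar, 55 mm across, 176 mm tall, loose.
- driver_3: Bystander: hex driver, 182 mm long, lying loose.
- calliper: Bystander: calliper, 220 mm long, lying loose.
Not all that is in view belongs to the job. Leave any red look-alike of the punch alone.

How it is judged (in metres and radians):
On the way, in this order (a step that is already met when the one before it is completed fails the run):
1. the carriage stands against its end stop (within 3 mm), at rest, before the punch is used (y of carriage in the frame of marking_slide below -0.042 m and linear speed of carriage below 0.02 m/s), for 0.2 s.
2. the punch is pressed fully down on the plate for 0.3 s without a break: its point within 4 mm of the cross, its axis within 0.08 rad of upright, with 10 to 40 N, the carriage still at its stop (value of joint punch_foot above 0.007 m and contact force between punch and carriage between 10 and 40 N and distance between punch_tip and cross below 0.0045 m and horizontal distance between punch_tip and cross below 0.004 m and angle between punch's own z axis and vertical below 0.08 rad and y of carriage in the frame of marking_slide below -0.042 m), for 0.3 s.
At the end, for the whole second after the job is handed in: The carriage is at its end stop (within 3 mm) and the punch stands upright (within 0.08 rad), released and at rest on the floor of its tray (y of carriage in the frame of marking_slide below -0.042 m and z of punch in the frame of punch_tray between 0.001 and 0.007 m and horizontal distance between punch and punch_tray below 0.032 m and angle between punch's own z axis and vertical below 0.08 rad and linear speed of punch below 0.02 m/s); the robot touches nothing.
It fails at once if the carriage is driven into its end stop faster than 0.2 m/s (y of carriage in the frame of marking_slide below -0.033 m and linear speed of carriage above 0.2 m/s).
It fails at once if the punch is set, pressed or dragged on the plate more than 7 mm from the cross (contact force between punch and carriage above 2 N and horizontal distance between punch_tip and cross above 0.007 m).
It fails at once if the plate is punched with more than 60 N (contact force between punch and carriage above 60 N).
It fails at once if the punch is let go more than 15 mm above the floor of its tray (z of punch in the frame of punch_tray above 0.019 m and contact force between the fingers and punch below 0.1 N).
It fails at once if a bystander is moved more than 25 mm (distance of any of objective_can, oil_dropper, post_75, cleaner_bottle, driver_3, calliper from where it was at the start of the episode above 0.025 m).
It also fails if it takes over 64 s, if anything falls off the work surface, if the arm or the gripper's body presses on something with over 40 N, if the wrist force passes 120 N, or if a joint passes its speed limit or range.

## Working session

There is one attempt and no reset: what is moved stays moved. The work goes in short steps, Python scripts to look and compute and a tool call to move; the robot and the scene stay as the last step left them, time stands still between calls to the robot, and variables do not carry over. Pictures are saved under pics/ and viewed, and the job is handed in when it is done.

Besides the shell and the picture viewer there is one more tool, called after "Emit:" in YAML: its name, and indented under it one key for each argument. step_arm: Moves the arm, as the interface text tells. Its arguments: {"type":"object","properties":{"series":{"type":"array","items":{"type":"object","properties":{"ax":{"type":"number"},"ay":{"type":"number"},"az":{"type":"number"},"dx":{"type":"number"},"dy":{"type":"number"},"dz":{"type":"number"},"claw":{"type":"number"}}}},"newtons":{"type":"number"}},"required":["series"]}

```bash
mkdir -p pics; ls
cat > h.py <<'E'
import numpy as np, cv2
from rig import robot, optics, spot_in, outline_of
def grab(n,f=None):
    d=optics.grab_frame(n)
    if f: cv2.imwrite('pics/'+f,d['img'])
    return d
def proj(d,P):
    P=np.atleast_2d(np.array(P,float)); T=np.linalg.inv(np.array(d['extrinsics']))
    c=P@T[:3,:3].T+T[:3,3]; c=c*[1,-1,-1]
    return cv2.projectPoints(c,np.zeros(3),np.zeros(3),np.array(d['camera_matrix'],float),np.array(d['dist'],float))[0].reshape(-1,2)
def ray(d,px):
    u=cv2.undistortPoints(np.array(px,float).reshape(-1,1,2),np.array(d['camera_matrix'],float),np.array(d['dist'],float)).reshape(-1,2)[0]
    E=np.array(d['extrinsics']); v=E[:3,:3]@np.array([u[0],-u[1],-1]); return E[:3,3],v
def atz(d,px,z):
    o,v=ray(d,px); return o+v*(z-o[2])/v[2]
def tri(a,b):
    A=np.zeros((3,3));B=np.zeros(3)
    for o,v in (a,b):
        v=v/np.linalg.norm(v);M=np.eye(3)-np.outer(v,v);A+=M;B+=M@o
    return np.linalg.solve(A,B)
E
python3 - <<'E'
from h import *
np.set_printoptions(precision=1,suppress=True)
for n in('side','top'):
    d=grab(n,n+'0.png'); print(n,np.array(d['extrinsics']),d['camera_matrix'])
    for q in('marking_slide','carriage','push_face','cross','punch','punch_tray','objective_can','oil_dropper','post_75','cleaner_bottle','driver_3','calliper'):
        print(q,[(np.round(r['point']),round(r['confidence'],2),np.round(atz(d,r['point'],0)[:2])) for r in spot_in(n,q)])
print(robot.get_obs())
E
```

```text
pics
side [[   1.     0.1   -0.1  442.1]
 [  -0.1    0.6   -0.8 -801.7]
 [  -0.     0.8    0.6  676.5]
 [   0.     0.     0.     1. ]] [[375.7   0.  324.6]
 [  0.  375.7 197.5]
 [  0.    0.    1. ]]
marking_slide [(array([324., 240.]), 0.6, array([493., -18.]))]
carriage [(array([328., 216.]), 0.57, array([513.,  88.])), (array([373., 267.]), 0.49, array([ 608., -131.]))]
push_face [(array([326., 216.]), 0.81, array([506.,  93.])), (array([371., 264.]), 0.58, array([ 604., -122.]))]
cross [(array([325., 215.]), 0.78, array([505.,  94.]))]
punch [(array([275., 198.]), 0.74, array([352., 205.])), (array([300., 151.]), 0.64, array([440., 524.])), (array([330., 152.]), 0.58, array([556., 498.]))]
punch_tray [(array([321., 179.]), 0.7, array([508., 302.]))]
objective_can [(array([362., 283.]), 0.67, array([ 571., -182.]))]
oil_dropper [(array([325., 157.]), 0.59, array([535., 461.])), (array([372., 268.]), 0.52, array([ 603., -136.]))]
post_75 [(array([326., 156.]), 0.55, array([540., 471.]))]
cleaner_bottle [(array([382., 302.]), 0.74, array([ 607., -245.]))]
driver_3 [(array([266., 188.
[... 1181 characters left out ...]
 384.]))]
cleaner_bottle [(array([466., 163.]), 0.6, array([ 598., -326.])), (array([241., 137.]), 0.38, array([662., 284.]))]
driver_3 [(array([249., 259.]), 0.95, array([334., 251.]))]
calliper [(array([243., 137.]), 0.55, array([662., 279.]))]
{'t': 1.3, 'joint_pos': array([ 1.1,  0.4,  0. ,  1.4, -0. ,  1.4, -0. ]), 'joint_vel': array([-0.,  0., -0., -0.,  0.,  0., -0.]), 'joint_efforts': array([ -0. , -62.7,   0.8, -37.2,   0. ,   0. ,  -0. ]), 'tcp_pos': array([ 244.4, -575.2,  245.3]), 'eef_rot': array([[ 0.9,  0.4,  0. ],
       [ 0.4, -0.9,  0. ],
       [ 0. , -0. , -1. ]]), 'wrist_force': array([ 0.3, -0. , -0.2]), 'torque': array([-0.,  0.,  0.]), 'grip_width': 85.34943161000135}
```

View pics/side0.png

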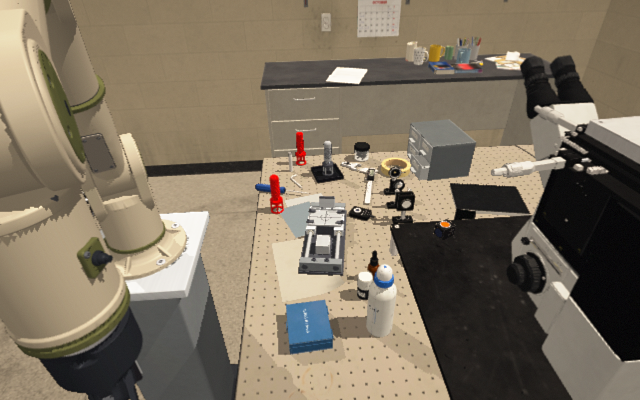

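View pics/top0.png

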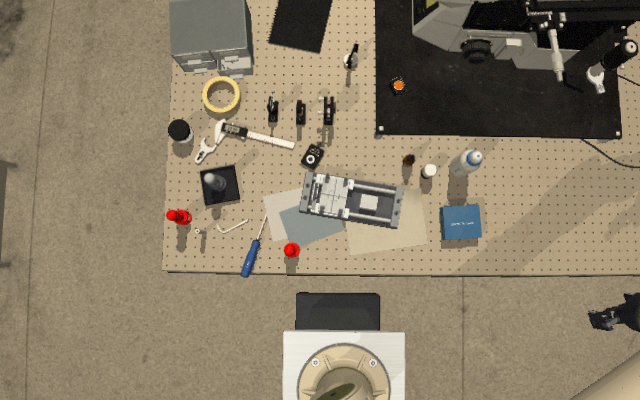

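Run:
```python
import cv2
a=cv2.imread('pics/top0.png');b=cv2.imread('pics/side0.png')
cv2.imwrite('pics/topc.png',cv2.resize(a[120:290,150:480],None,fx=2.4,fy=2.4,interpolation=3))
cv2.imwrite('pics/sidec.png',cv2.resize(b[120:300,240:420],None,fx=3.3,fy=3.3,interpolation=3))
```

```text
(no output)
```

View pics/topc.png

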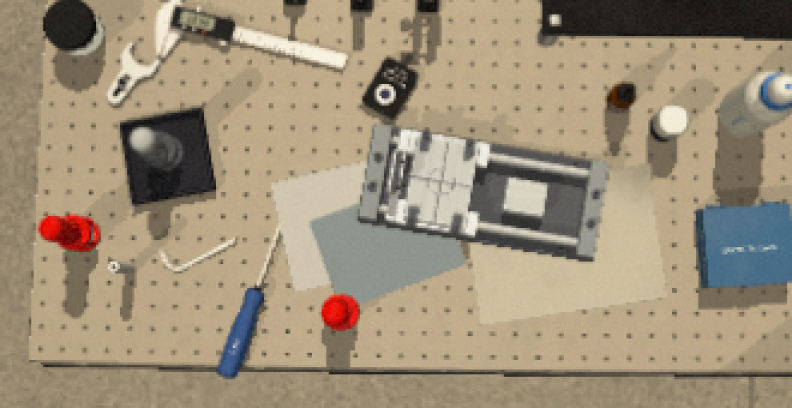

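View pics/sidec.png

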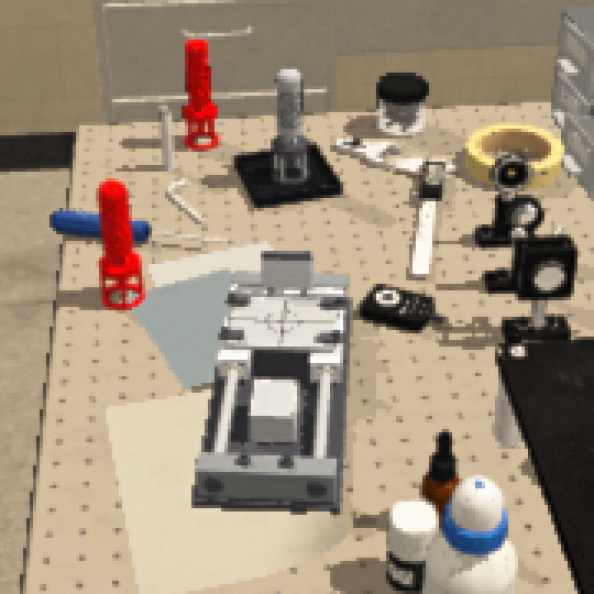

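```bash
cat > fit.py <<'E'
from h import *
from scipy.optimize import least_squares
np.set_printoptions(precision=2,suppress=True)
def load(n):
    return optics.grab_frame(n)
t=load('top');s=load('side')
np.savez('cal.npz',tE=t['extrinsics'],tK=t['camera_matrix'],tD=t['dist'],sE=s['extrinsics'],sK=s['camera_matrix'],sD=s['dist'])
F=np.array([[56,132,38],[-56,132,38],[56,-132,38],[-56,-132,38]],float)
ct=np.array([[374,124],[359,218],[608,162],[597,260]])/2.4+[150,120]
cs=np.array([[338,458],[196,453]])/3.3+[240,120]  # near end block (−y) top front corners
def W(p,F):
    c,s_=np.cos(p[2]),np.sin(p[2]);R=np.array([[c,-s_,0],[s_,c,0],[0,0,1]])
    return F@R.T+[p[0],p[1],0]
def res(p): return np.r_[(proj(t,W(p,F))-ct).ravel(),(proj(s,W(p,F[2:]))-cs).ravel()]
def rt(p): return (proj(t,W(p,F))-ct).ravel()
for f in (rt,res):
    r=least_squares(f,[505,-15,0]);p=r.x;print(p,r.fun)
a=t['img'].copy();b=s['img'].copy()
C=lambda y:np.array([[0,y,43],[45,y,43],[-45,y,43],[0,y+34,43],[0,y-34,43],[23,y+54,78],[-23,y+54,78]],float)
for d,im,n,(y0,y1,x0,x1),k in((t,a,'t',(150,240,280,420),5.5),(s,b,'s',(190,290,280,370),6)):
    im=cv2.resize(im[y0:y1,x0:x1],None,fx=k,fy=k,interpolation=3)
    for P,c in((W(p,F),(0,0,255)),(W(p,C(50)),(255,0,0))):
        for q in (proj(d,P)-[x0,y0]+.5)*k: cv2.circle(im,tuple(int(v) for v in q),3,c,1)
    cv2.imwrite('pics/ov_%s.png'%n,im)
E
python3 fit.py
```

```text
[492.41 -15.79  -0.15] [-0.7  -1.66 -1.77  1.63  2.16 -0.98  0.33  0.9 ]
[493.7  -11.53  -0.15] [-2.44 -1.99 -3.36  1.32  0.47 -1.7  -1.2   0.19  1.01  4.38 -2.3   4.22]
```

View pics/ov_t.png

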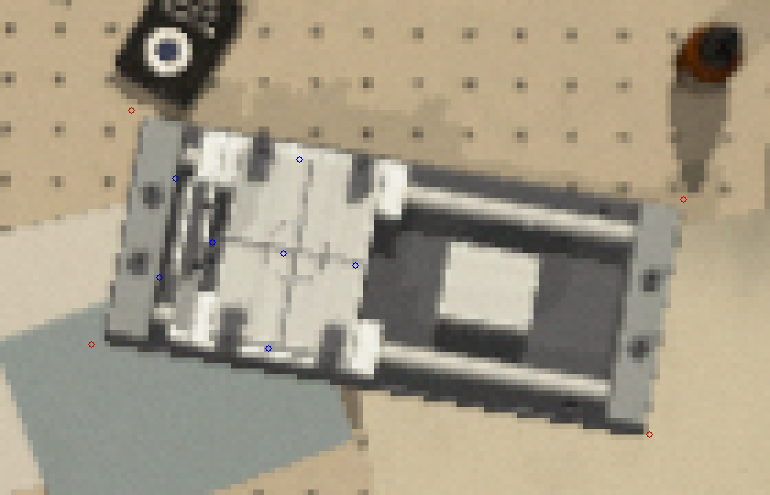

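View pics/ov_s.png

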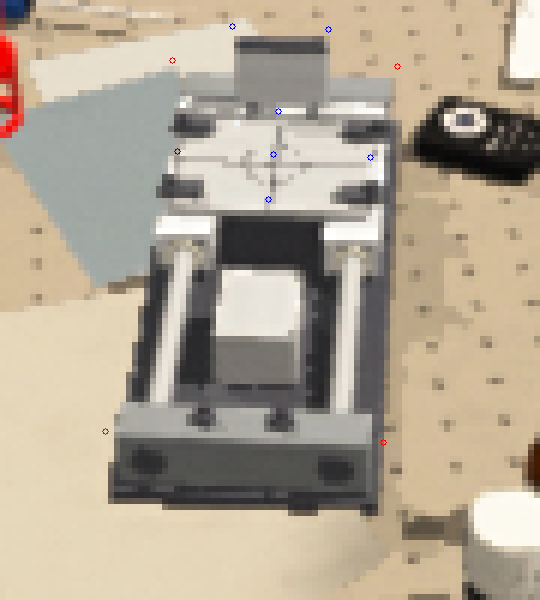

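```bash
cat > fit2.py <<'E'
from h import *
np.set_printoptions(precision=2,suppress=True)
z=np.load('cal.npz')
t=dict(extrinsics=z['tE'],camera_matrix=z['tK'],dist=z['tD']);s=dict(extrinsics=z['sE'],camera_matrix=z['sK'],dist=z['sD'])
T=lambda p:np.array(p)/5.5+[280,150]-.5
S=lambda p:np.array(p)/6+[280,190]-.5
print('cross',atz(t,T([296,251]),43),atz(s,S([280,160]),43))
def yaw(a,b):
    d=(a-b)[:2];return np.arctan2(-d[0],d[1])
print('yaw', yaw(atz(t,T([215,240]),43),atz(t,T([362,262]),43)), yaw(atz(t,T([105,342]),5),atz(t,T([647,434]),5)), yaw(atz(t,T([412,192]),30),atz(t,T([630,230]),30)),yaw(atz(t,T([388,357]),30),atz(t,T([606,388]),30)))
for n,p in(('TL',[147,118]),('BL',[112,338]),('TR',[680,205]),('BR',[643,428])): print(n,atz(t,T(p),38))
print('bed',atz(t,T([105,342]),10),atz(t,T([647,434]),10))
for n,p in(('nearL',[116,430]),('nearR',[378,438])): print('side',n,atz(s,S(p),38))
for n,p in(('pushL',[236,38]),('pushR',[328,42])): print('side',n,atz(s,S(p),78))
for n,p in(('pushL',[228,188]),('pushR',[210,293])): print('top',n,atz(t,T(p),78))
for n,p in(('bedL',[110,500]),('bedR',[376,512])): print('side',n,atz(s,S(p),0))
E
python3 fit2.py
```

```text
cross [502.49  32.31  43.  ] [503.61  33.35  43.  ]
yaw -0.1355112316343872 -0.15476839735285977 -0.1599628269635228 -0.12839792376475714
TL [565.15 103.43  38.  ]
BL [460.84 117.91  38.  ]
TR [ 527.23 -148.56   38.  ]
BR [ 422.06 -130.99   38.  ]
bed [460.73 122.78  10.  ] [ 420.24 -136.75   10.  ]
side nearL [ 423.21 -133.19   38.  ]
side nearR [ 527.84 -147.83   38.  ]
side pushL [487.4   84.87  78.  ]
side pushR [530.51  77.03  78.  ]
top pushL [527.48  64.07  78.  ]
top pushR [479.3   71.53  78.  ]
side bedL [ 418.65 -134.35    0.  ]
side bedR [ 527.03 -151.43    0.  ]
```

Run:
```python
from h import *
np.set_printoptions(precision=3,suppress=True)
o=robot.get_obs();print(o['t'],o['tcp_pos'],o['eef_rot'],np.arctan2(o['eef_rot'][1,0],o['eef_rot'][0,0]))
print(np.arctan2(.989,.148))
import cv2
a=cv2.imread('pics/top0.png');b=cv2.imread('pics/side0.png')
t=cv2.resize(a[155:215,190:250],None,fx=8,fy=8,interpolation=3);s=cv2.resize(b[130:190,300:355],None,fx=8,fy=8,interpolation=3)
c=np.zeros((480,920,3),np.uint8);c[:,:480]=t;c[:,480:]=s
cv2.imwrite('pics/punch.png',cv2.resize(c[:,:],None,fx=.86,fy=.86))
```

```text
1.4 [ 244.442 -575.193  245.259] [[ 0.92   0.391 -0.   ]
 [ 0.391 -0.92   0.   ]
 [ 0.    -0.    -1.   ]] 0.40182647936670357
1.422252502589299
```

View pics/punch.png

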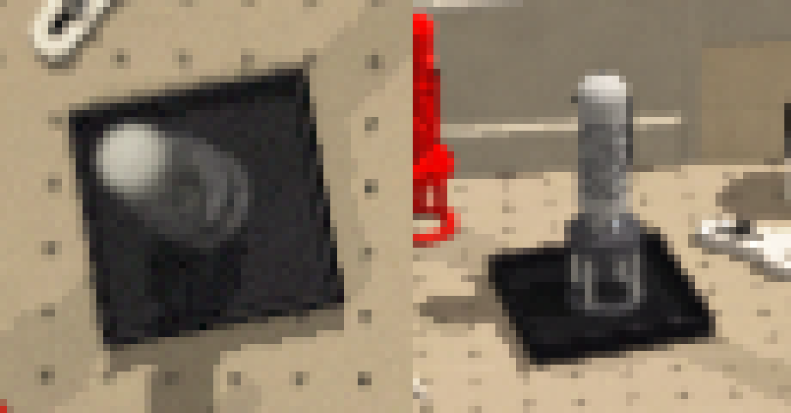

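The grey punch in the tray (top 212,184; side 327,158) is the one. The red copies are at top (179,217) and (291,250). First I go behind the push plate.

Emit:
step_arm:
  series:
    - {"dx": 1.7,"dy": 4.4,"az": 0.1,"claw": 1}
    - {"dx": 1.7,"dy": 4.4,"az": 0.1,"claw": 1}
    - {"dx": 1.7,"dy": 4.4,"az": 0.1,"claw": 1}
    - {"dx": 1.7,"dy": 4.4,"az": 0.1,"claw": 1}
    - {"dx": 1.7,"dy": 4.4,"az": 0.1,"claw": 1}
  newtons: 40

```text
validation failed for argument at $.se...
```

Emit:
step_arm:
  series:
    - {"dx": 1.7,"dy": 4.4,"az": 0.1,"claw": 1}
    - {"dx": 1.7,"dy": 4.4,"az": 0.1,"claw": 1}
    - {"dx": 1.7,"dy": 4.4,"az": 0.1,"claw": 1}
    - {"dx": 1.7,"dy": 4.4,"az": 0.1,"claw": 1}
    - {"dx": 1.7,"dy": 4.4,"az": 0.12,"claw": 1}

```text
validation failed for argument at $.se...
```

Emit:
step_arm:
  series:
    - {"dx": 1.7,"dy": 4.4,"claw": 1}
    - {"dx": 1.7,"dy": 4.4,"claw": 1}
    - {"dx": 1.7,"dy": 4.4,"claw": 1}
    - {"dx": 1.7,"dy": 4.4,"claw": 1}
    - {"dx": 1.7,"dy": 4.4,"claw": 1}

```text
validation failed for argument at $.se...
```

Emit:
step_arm:
  series:
    - {"dx": 1.6,"dy": 4.6,"claw": 1}
    - {"claw": 1}

```text
validation failed for argument at $.se...
```

Emit:
step_arm:
  series:
    - {"ax": 0.0,"ay": 0.0,"az": 0.1,"dx": 1.7,"dy": 4.4,"dz": 0.0,"claw": 1.0}
  newtons: 40

```text
t: 1.5
tcp_pos: [257.1, -534.9, 243.8]
eef_rot: [[0.88, 0.474, -0.003], [0.474, -0.881, -0.001], [-0.003, -0.001, -1.0]]
wrist_force: [0.6, -0.4, 0.6]
grip_width: 72.7
```

All seven keys are needed in each row.

Emit:
step_arm:
  series:
    - {"ax": 0,"ay": 0,"az": 0.1,"dx": 1.7,"dy": 4.4,"dz": 0,"claw": 1}
    - {"ax": 0,"ay": 0,"az": 0.1,"dx": 1.7,"dy": 4.4,"dz": 0,"claw": 1}
    - {"ax": 0,"ay": 0,"az": 0.1,"dx": 1.7,"dy": 4.4,"dz": 0,"claw": 1}
    - {"ax": 0,"ay": 0,"az": 0.1,"dx": 1.7,"dy": 4.4,"dz": 0,"claw": 1}
    - {"ax": 0,"ay": 0,"az": 0.1,"dx": 1.7,"dy": 4.4,"dz": 0,"claw": 1}

```text
t: 2.0
tcp_pos: [346.8, -309.4, 245.5]
eef_rot: [[0.535, 0.845, 0.0], [0.845, -0.535, -0.001], [-0.0, 0.001, -1.0]]
wrist_force: [1.3, 0.4, 0.3]
grip_width: -0.0
```

Emit:
step_arm:
  series:
    - {"ax": 0,"ay": 0,"az": 0.1,"dx": 1.7,"dy": 4.4,"dz": 0,"claw": 1}
    - {"ax": 0,"ay": 0,"az": 0.1,"dx": 1.7,"dy": 4.4,"dz": 0,"claw": 1}
    - {"ax": 0,"ay": 0,"az": 0.1,"dx": 1.7,"dy": 4.4,"dz": 0,"claw": 1}
    - {"ax": 0,"ay": 0,"az": 0.12,"dx": 1.7,"dy": 4.4,"dz": 0,"claw": 1}
    - {"ax": 0,"ay": 0,"az": 0,"dx": 1.7,"dy": 4.4,"dz": 0,"claw": 1}

```text
t: 2.5
tcp_pos: [431.8, -89.4, 245.7]
eef_rot: [[0.144, 0.99, 0.001], [0.99, -0.144, -0.001], [-0.0, 0.001, -1.0]]
wrist_force: [1.0, -0.3, 0.7]
grip_width: 0.1
```

Emit:
step_arm:
  series:
    - {"ax": 0,"ay": 0,"az": 0,"dx": 1.7,"dy": 4.4,"dz": 0,"claw": 1}
    - {"ax": 0,"ay": 0,"az": 0,"dx": 1.7,"dy": 4.4,"dz": 0,"claw": 1}
    - {"ax": 0,"ay": 0,"az": 0,"dx": 1.7,"dy": 4.4,"dz": 0,"claw": 1}
    - {"ax": 0,"ay": 0,"az": 0,"dx": 1.7,"dy": 4.4,"dz": 0,"claw": 1}
    - {"ax": 0,"ay": 0,"az": 0,"dx": 1.6,"dy": 4.6,"dz": 0,"claw": 1}

```text
t: 3.0
tcp_pos: [516.1, 132.1, 245.6]
eef_rot: [[0.15, 0.989, 0.001], [0.989, -0.15, -0.0], [-0.0, 0.001, -1.0]]
wrist_force: [1.0, -0.5, 0.4]
grip_width: -0.4
```

Emit:
step_arm:
  series:
    - {"ax": 0,"ay": 0,"az": 0,"dx": 0,"dy": 0,"dz": 0,"claw": 1}
    - {"ax": 0,"ay": 0,"az": 0,"dx": 0,"dy": 0,"dz": 0,"claw": 1}

```text
t: 3.2
tcp_pos: [515.3, 132.3, 245.0]
eef_rot: [[0.145, 0.989, -0.001], [0.989, -0.145, 0.001], [0.001, -0.001, -1.0]]
wrist_force: [1.1, -0.3, -0.3]
grip_width: -0.4
```

Run:
```python
from h import *
np.set_printoptions(precision=3,suppress=True)
o=robot.get_obs();print(o['t'],o['tcp_pos'],o['eef_rot'],o['joint_pos'],o['wrist_force'],o['grip_width'],np.arctan2(o['eef_rot'][1,0],o['eef_rot'][0,0]))
```

```text
3.2 [515.288 132.324 244.999] [[ 0.145  0.989 -0.001]
 [ 0.989 -0.145  0.001]
 [ 0.001 -0.001 -1.   ]] [ 0.276  0.249 -0.697  1.601  0.162  1.351 -0.588] [ 1.116 -0.294 -0.29 ] -0.44390538780720007 1.4250745365575037
```

Emit:
step_arm:
  series:
    - {"ax": 0,"ay": 0,"az": 0,"dx": 0,"dy": 0,"dz": -4.5,"claw": 1}
    - {"ax": 0,"ay": 0,"az": 0,"dx": 0,"dy": 0,"dz": -4.5,"claw": 1}
    - {"ax": 0,"ay": 0,"az": 0,"dx": 0,"dy": 0,"dz": -4.5,"claw": 1}
    - {"ax": 0,"ay": 0,"az": 0,"dx": 0,"dy": 0,"dz": -2.5,"claw": 1}
    - {"ax": 0,"ay": 0,"az": 0,"dx": 0,"dy": 0,"dz": -2.1,"claw": 1}

```text
t: 3.7
tcp_pos: [514.7, 128.1, 62.3]
eef_rot: [[0.151, 0.988, -0.002], [0.988, -0.151, -0.002], [-0.002, -0.002, -1.0]]
wrist_force: [-0.3, -0.6, 1.0]
grip_width: -0.1
```

```bash
cat > look.py <<'E'
from h import *
import sys
np.set_printoptions(precision=2,suppress=True)
n,f,y0,y1,x0,x1,k=sys.argv[1],sys.argv[2],*map(int,sys.argv[3:8])
d=grab(n); cv2.imwrite('pics/raw_'+f,d['img']); cv2.imwrite('pics/'+f,cv2.resize(d['img'][y0:y1,x0:x1],None,fx=k,fy=k,interpolation=3))
o=robot.get_obs();print(o['t'],o['tcp_pos'],o['wrist_force'],o['torque'])
E
python3 look.py side p1.png 170 270 280 380 6
```

```text
3.75 [513.21 127.56  59.65] [-1.35 -0.79 -2.61] [-0.08  0.1   0.  ]
```

View pics/p1.png

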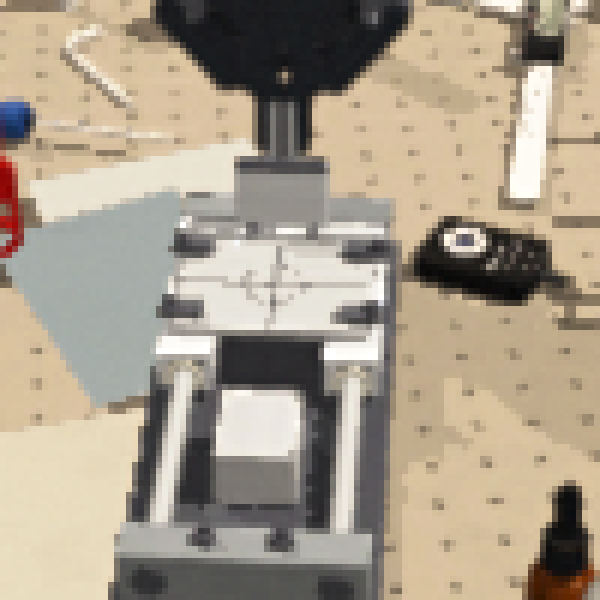

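Emit:
step_arm:
  series:
    - {"ax": 0,"ay": 0,"az": 0,"dx": -0.15,"dy": -1,"dz": 0,"claw": 1}
    - {"ax": 0,"ay": 0,"az": 0,"dx": -0.15,"dy": -1,"dz": 0,"claw": 1}
    - {"ax": 0,"ay": 0,"az": 0,"dx": -0.07,"dy": -0.5,"dz": 0,"claw": 1}
    - {"ax": 0,"ay": 0,"az": 0,"dx": -0.07,"dy": -0.5,"dz": 0,"claw": 1}
    - {"ax": 0,"ay": 0,"az": 0,"dx": -0.05,"dy": -0.3,"dz": 0,"claw": 1}

```text
t: 4.25
tcp_pos: [511.1, 97.0, 65.2]
eef_rot: [[0.149, 0.989, 0.002], [0.989, -0.149, -0.0], [0.0, 0.002, -1.0]]
wrist_force: [1.2, 2.2, 1.9]
grip_width: 0.0
```

Emit:
step_arm:
  series:
    - {"ax": 0,"ay": 0,"az": 0,"dx": -0.05,"dy": -0.3,"dz": 0,"claw": 1}
    - {"ax": 0,"ay": 0,"az": 0,"dx": -0.05,"dy": -0.3,"dz": 0,"claw": 1}
    - {"ax": 0,"ay": 0,"az": 0,"dx": -0.05,"dy": -0.3,"dz": 0,"claw": 1}

```text
t: 4.55
tcp_pos: [509.6, 89.5, 64.8]
eef_rot: [[0.147, 0.989, 0.001], [0.989, -0.147, 0.001], [0.001, 0.001, -1.0]]
wrist_force: [2.5, 2.9, 2.0]
grip_width: -0.2
```

Emit:
step_arm:
  series:
    - {"ax": 0,"ay": 0,"az": 0,"dx": -0.05,"dy": -0.3,"dz": 0,"claw": 1}
    - {"ax": 0,"ay": 0,"az": 0,"dx": -0.05,"dy": -0.3,"dz": 0,"claw": 1}
    - {"ax": 0,"ay": 0,"az": 0,"dx": -0.05,"dy": -0.3,"dz": 0,"claw": 1}

```text
t: 4.85
tcp_pos: [508.4, 83.8, 64.7]
eef_rot: [[0.145, 0.989, 0.003], [0.989, -0.145, 0.006], [0.006, 0.002, -1.0]]
wrist_force: [7.7, 20.3, -5.4]
grip_width: 0.2
```

Emit:
step_arm:
  series:
    - {"ax": 0,"ay": 0,"az": 0,"dx": -0.04,"dy": -0.3,"dz": 0,"claw": 1}
    - {"ax": 0,"ay": 0,"az": 0,"dx": -0.04,"dy": -0.3,"dz": 0,"claw": 1}
    - {"ax": 0,"ay": 0,"az": 0,"dx": -0.04,"dy": -0.3,"dz": 0,"claw": 1}

```text
t: 5.15
tcp_pos: [506.2, 71.0, 64.2]
eef_rot: [[0.148, 0.989, -0.0], [0.989, -0.148, 0.0], [0.0, -0.0, -1.0]]
wrist_force: [0.0, 3.9, 3.1]
grip_width: 0.1
```

Emit:
step_arm:
  series:
    - {"ax": 0,"ay": 0,"az": 0,"dx": -0.09,"dy": -0.6,"dz": 0,"claw": 1}
    - {"ax": 0,"ay": 0,"az": 0,"dx": -0.09,"dy": -0.6,"dz": 0,"claw": 1}
    - {"ax": 0,"ay": 0,"az": 0,"dx": -0.09,"dy": -0.6,"dz": 0,"claw": 1}
    - {"ax": 0,"ay": 0,"az": 0,"dx": -0.09,"dy": -0.6,"dz": 0,"claw": 1}
    - {"ax": 0,"ay": 0,"az": 0,"dx": -0.09,"dy": -0.6,"dz": 0,"claw": 1}

```text
t: 5.65
tcp_pos: [501.3, 40.1, 64.1]
eef_rot: [[0.149, 0.989, -0.001], [0.989, -0.149, -0.0], [-0.0, -0.001, -1.0]]
wrist_force: [-0.4, 3.3, 2.4]
grip_width: 0.2
```

Emit:
step_arm:
  series:
    - {"ax": 0,"ay": 0,"az": 0,"dx": -0.07,"dy": -0.5,"dz": 0,"claw": 1}
    - {"ax": 0,"ay": 0,"az": 0,"dx": -0.07,"dy": -0.5,"dz": 0,"claw": 1}
    - {"ax": 0,"ay": 0,"az": 0,"dx": -0.06,"dy": -0.4,"dz": 0,"claw": 1}
    - {"ax": 0,"ay": 0,"az": 0,"dx": -0.06,"dy": -0.4,"dz": 0,"claw": 1}
    - {"ax": 0,"ay": 0,"az": 0,"dx": -0.04,"dy": -0.3,"dz": 0,"claw": 1}

```text
t: 6.15
tcp_pos: [498.4, 19.5, 64.0]
eef_rot: [[0.148, 0.989, -0.001], [0.989, -0.148, 0.0], [-0.0, -0.001, -1.0]]
wrist_force: [-1.9, 3.5, -0.2]
grip_width: -0.2
```

Emit:
step_arm:
  series:
    - {"ax": 0,"ay": 0,"az": 0,"dx": -0.04,"dy": -0.3,"dz": 0,"claw": 1}
    - {"ax": 0,"ay": 0,"az": 0,"dx": -0.04,"dy": -0.3,"dz": 0,"claw": 1}
    - {"ax": 0,"ay": 0,"az": 0,"dx": -0.03,"dy": -0.2,"dz": 0,"claw": 1}

```text
t: 6.45
tcp_pos: [497.5, 11.5, 64.1]
eef_rot: [[0.149, 0.989, -0.0], [0.989, -0.149, -0.0], [-0.0, -0.0, -1.0]]
wrist_force: [-1.5, 3.5, 0.1]
grip_width: -0.3
```

Emit:
step_arm:
  series:
    - {"ax": 0,"ay": 0,"az": 0,"dx": -0.03,"dy": -0.2,"dz": 0,"claw": 1}
    - {"ax": 0,"ay": 0,"az": 0,"dx": -0.03,"dy": -0.2,"dz": 0,"claw": 1}
    - {"ax": 0,"ay": 0,"az": 0,"dx": -0.03,"dy": -0.2,"dz": 0,"claw": 1}

```text
t: 6.75
tcp_pos: [496.8, 5.7, 64.2]
eef_rot: [[0.148, 0.989, -0.0], [0.989, -0.148, 0.0], [0.0, -0.0, -1.0]]
wrist_force: [-1.8, 6.1, -1.6]
grip_width: 0.2
```

Emit:
step_arm:
  series:
    - {"ax": 0,"ay": 0,"az": 0,"dx": -0.01,"dy": -0.1,"dz": 0,"claw": 1}
    - {"ax": 0,"ay": 0,"az": 0,"dx": -0.01,"dy": -0.1,"dz": 0,"claw": 1}

```text
t: 6.95
tcp_pos: [496.8, 5.7, 64.3]
eef_rot: [[0.147, 0.989, 0.0], [0.989, -0.147, 0.002], [0.002, 0.0, -1.0]]
wrist_force: [-0.6, 12.3, -2.8]
grip_width: 0.1
```

Emit:
step_arm:
  series:
    - {"ax": 0,"ay": 0,"az": 0,"dx": 0,"dy": -0.05,"dz": 0,"claw": 1}
    - {"ax": 0,"ay": 0,"az": 0,"dx": 0.01,"dy": 0.1,"dz": 0,"claw": 1}
    - {"ax": 0,"ay": 0,"az": 0,"dx": 0.1,"dy": 0.7,"dz": 0,"claw": 1}
    - {"ax": 0,"ay": 0,"az": 0,"dx": 0.4,"dy": 2.5,"dz": 0,"claw": 1}
    - {"ax": 0,"ay": 0,"az": 0,"dx": 0.2,"dy": 1.5,"dz": 4,"claw": -1}

```text
t: 7.45
tcp_pos: [501.3, 51.1, 100.9]
eef_rot: [[0.149, 0.989, -0.007], [0.989, -0.149, -0.0], [-0.001, -0.007, -1.0]]
wrist_force: [0.6, -0.1, 0.4]
grip_width: 13.4
```

Emit:
step_arm:
  series:
    - {"ax": 0,"ay": 0,"az": 0,"dx": 0,"dy": 2,"dz": 4.5,"claw": -1}
    - {"ax": 0,"ay": 0,"az": 0,"dx": 0,"dy": 2,"dz": 4.5,"claw": -1}
    - {"ax": 0,"ay": 0,"az": 0,"dx": 0,"dy": 4,"dz": 3,"claw": -1}
    - {"ax": 0,"ay": 0,"az": 0,"dx": 0,"dy": 4,"dz": 0,"claw": -1}
    - {"ax": 0,"ay": 0,"az": 0,"dx": 0,"dy": 0,"dz": 0,"claw": -1}

```text
t: 7.95
tcp_pos: [503.6, 177.6, 226.6]
eef_rot: [[0.141, 0.99, 0.004], [0.99, -0.141, 0.003], [0.004, 0.004, -1.0]]
wrist_force: [-0.9, -0.1, -0.5]
grip_width: 84.3
```

```bash
python3 look.py side p2.png 130 290 240 400 4; python3 look.py top p3.png 140 240 180 420 3
python3 - <<'E'
import cv2
a=cv2.imread('pics/raw_p3.png');b=cv2.imread('pics/raw_p2.png')
cv2.imwrite('pics/p3c.png',cv2.resize(a[160:230,310:410],None,fx=8,fy=8,interpolation=3))
cv2.imwrite('pics/p2c.png',cv2.resize(b[195:275,290:370],None,fx=7,fy=7,interpolation=3))
E
```

```text
8.0 [503.83 174.32 225.43] [ 1.07 -0.48 -0.49] [-0.08  0.    0.05]
8.05 [504.1  171.96 224.68] [ 0.68 -1.24 -0.32] [-0.03  0.02 -0.02]
```

View pics/p2.png

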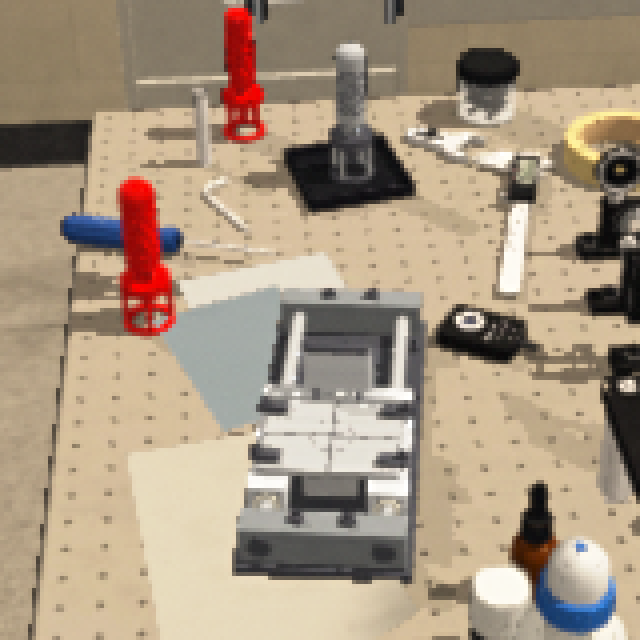

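View pics/p3c.png

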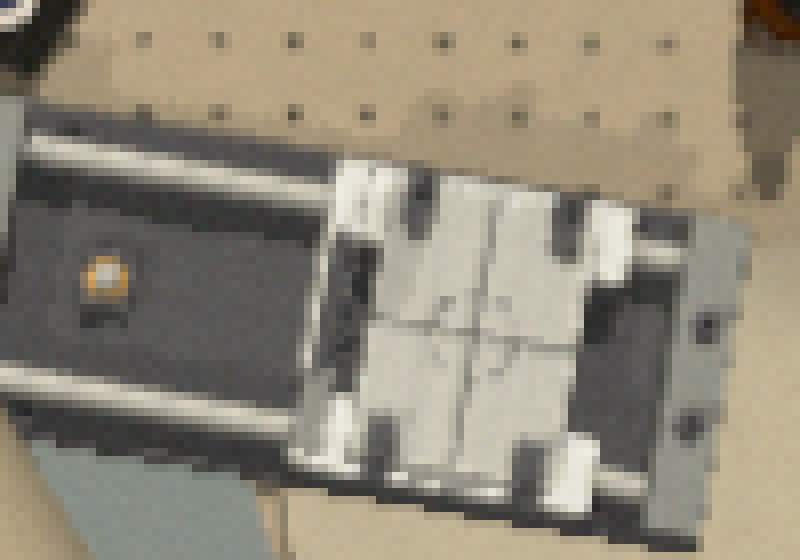

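View pics/p2c.png

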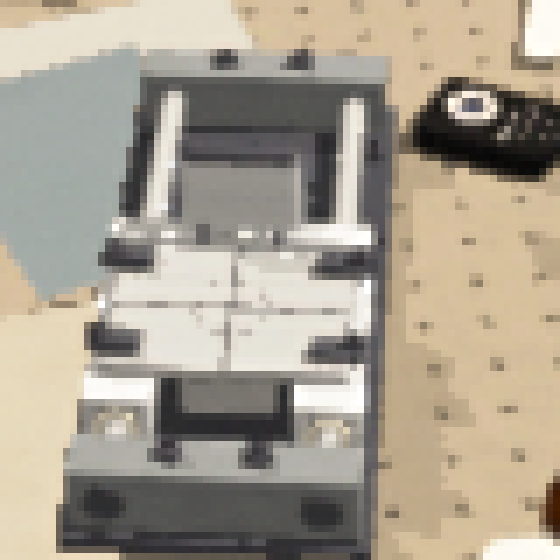

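View pics/p3.png

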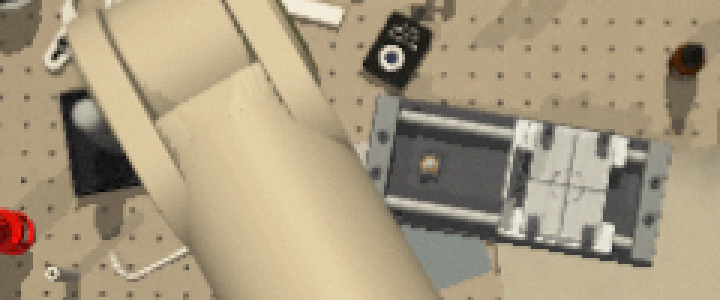

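```bash
cat > m.py <<'E'
from h import *
np.set_printoptions(precision=1,suppress=True)
z=np.load('cal.npz')
t=dict(extrinsics=z['tE'],camera_matrix=z['tK'],dist=z['tD']);s=dict(extrinsics=z['sE'],camera_matrix=z['sK'],dist=z['sD'])
E
python3 - <<'E'
from m import *
T=lambda p,k=8:np.array(p)/k+[310,160]-.5+.5/k
S=lambda p,k=7:np.array(p)/k+[290,195]-.5
a,b=atz(t,T([474,333]),43),atz(s,S([231,305]),43);print('cross',a,b)
print('pred',493.8-45*.1484,-14.55-45*.989)
Tp=lambda p:np.array(p)/6.88+[190,155]-.5
Sp=lambda p:np.array([p[0]-413,p[1]])/6.88+[300,130]-.5
print('head top',atz(t,Tp([133,158]),126))
print('tray',[atz(t,Tp(p),14)[:2] for p in([70,112],[305,70],[342,298],[106,342])],np.mean([atz(t,Tp(p),14)[:2] for p in([70,112],[305,70],[342,298],[106,342])],0))
print('foot/guide',atz(t,Tp([205,190]),47))
print('side foot front bottom',atz(s,Sp([606,312]),4),'head',atz(s,Sp([606,76]),128),'guide disc c',atz(s,Sp([606,228]),47))
print('sidetray',[atz(s,Sp(p),14)[:2] for p in([489,254],[655,230],[716,328],[530,358])],np.mean([atz(s,Sp(p),14)[:2] for p in([489,254],[655,230],[716,328],[530,358])],0))
E
```

```text
cross [488.1 -59.2  43. ] [486.4 -59.1  43. ]
pred 487.122 -59.05500000000001
head top [533.2 336.7 126. ]
tray [array([565.6, 389.3]), array([583.1, 297.8]), array([494.8, 280.3]), array([476.4, 371.4])] [530.  334.7]
foot/guide [531.8 327.8  47. ]
side foot front bottom [532.1 321.9   4. ] head [534.7 336.8 128. ] guide disc c [533.4 331.7  47. ]
sidetray [array([475.4, 370. ]), array([563.6, 386.2]), array([583.4, 284.2]), array([490.2, 265.8])] [528.2 326.6]
```

Emit:
step_arm:
  series:
    - {"ax": 0,"ay": 0,"az": 0,"dx": 0.7,"dy": 4.1,"dz": 0,"claw": -1}
    - {"ax": 0,"ay": 0,"az": 0,"dx": 0.7,"dy": 4.1,"dz": 0,"claw": -1}
    - {"ax": 0,"ay": 0,"az": 0,"dx": 0.7,"dy": 4.1,"dz": 0,"claw": -1}
    - {"ax": 0,"ay": 0,"az": 0,"dx": 0.7,"dy": 4,"dz": 0,"claw": -1}
    - {"ax": 0,"ay": 0,"az": 0,"dx": 0,"dy": 0,"dz": 0,"claw": -1}

```text
t: 8.55
tcp_pos: [530.7, 338.6, 223.0]
eef_rot: [[0.144, 0.99, -0.002], [0.99, -0.144, 0.002], [0.002, -0.002, -1.0]]
wrist_force: [-0.8, 0.1, 0.8]
grip_width: 85.2
```

Emit:
step_arm:
  series:
    - {"ax": 0,"ay": 0,"az": 0,"dx": 0,"dy": 0,"dz": 0,"claw": -1}
    - {"ax": 0,"ay": 0,"az": 0,"dx": 0,"dy": 0,"dz": 0,"claw": -1}

```text
t: 8.75
tcp_pos: [532.9, 331.9, 223.8]
eef_rot: [[0.151, 0.988, 0.0], [0.988, -0.151, -0.002], [-0.002, 0.0, -1.0]]
wrist_force: [0.5, -0.0, -0.0]
grip_width: 85.5
```

```bash
python3 look.py side p4.png 90 190 280 380 6
```

```text
8.8 [532.94 331.82 224.12] [-0.04 -0.16  0.82] [-0.01 -0.01 -0.  ]
```

View pics/p4.png

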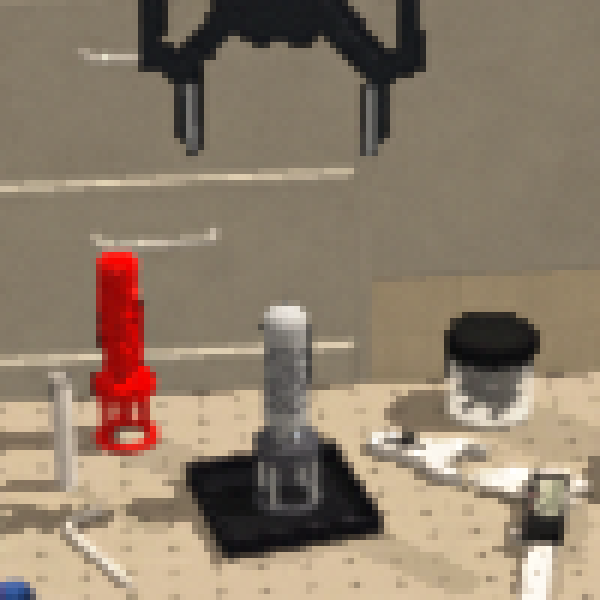

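Emit:
step_arm:
  series:
    - {"ax": 0,"ay": 0,"az": 0,"dx": 0.1,"dy": 0.4,"dz": -4,"claw": -1}
    - {"ax": 0,"ay": 0,"az": 0,"dx": 0,"dy": 0,"dz": -4,"claw": -1}
    - {"ax": 0,"ay": 0,"az": 0,"dx": 0,"dy": 0,"dz": -3,"claw": -1}
    - {"ax": 0,"ay": 0,"az": 0,"dx": 0,"dy": 0,"dz": -2,"claw": -1}
    - {"ax": 0,"ay": 0,"az": 0,"dx": 0,"dy": 0,"dz": -0.5,"claw": -1}

```text
t: 9.3
tcp_pos: [532.5, 335.1, 86.7]
eef_rot: [[0.151, 0.989, -0.003], [0.989, -0.151, -0.003], [-0.004, -0.002, -1.0]]
wrist_force: [-0.7, -0.2, 0.3]
grip_width: 85.5
```

Emit:
step_arm:
  series:
    - {"ax": 0,"ay": 0,"az": 0,"dx": 0,"dy": 0,"dz": 0,"claw": -1}
    - {"ax": 0,"ay": 0,"az": 0,"dx": 0,"dy": 0,"dz": 0,"claw": -1}

```text
t: 9.5
tcp_pos: [533.8, 338.2, 90.9]
eef_rot: [[0.149, 0.989, 0.002], [0.989, -0.149, 0.001], [0.001, 0.002, -1.0]]
wrist_force: [-0.1, 0.5, -0.5]
grip_width: 85.0
```

```bash
python3 look.py side p5.png 100 190 285 375 6; python3 look.py top p6.png 140 230 170 260 6
```

```text
9.55 [533.75 338.49  91.12] [-0.06  0.35  1.22] [-0.01 -0.02  0.05]
9.6 [533.64 338.64  91.05] [-0.83  0.75 -0.43] [-0.04  0.   -0.02]
```

View pics/p5.png

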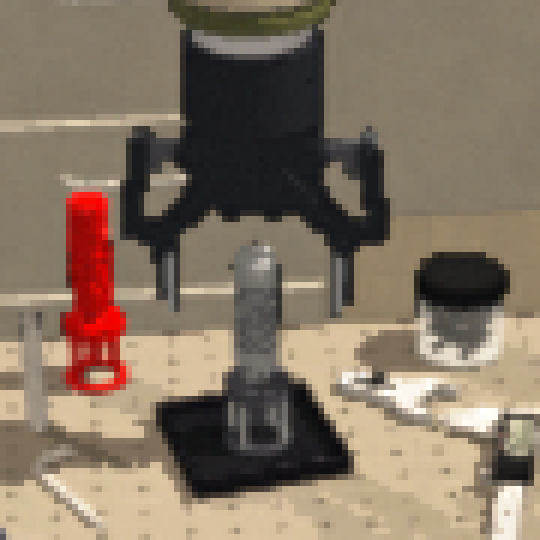

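View pics/p6.png

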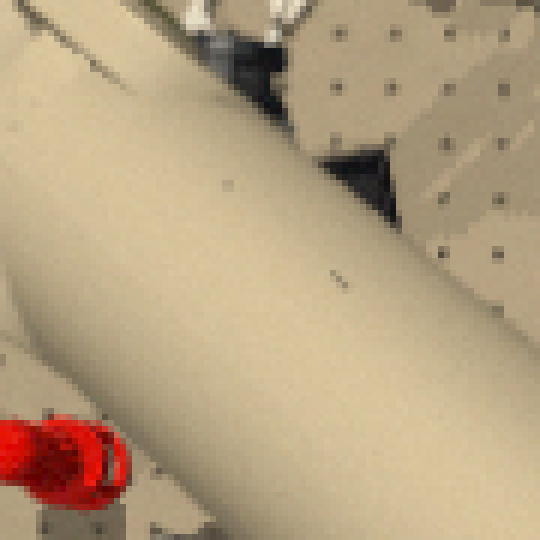

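Emit:
step_arm:
  series:
    - {"ax": 0,"ay": 0,"az": 0,"dx": 0,"dy": -0.2,"dz": 0,"claw": 1}
    - {"ax": 0,"ay": 0,"az": 0,"dx": 0,"dy": 0,"dz": 0,"claw": 1}
    - {"ax": 0,"ay": 0,"az": 0,"dx": 0,"dy": 0,"dz": 0,"claw": 1}
    - {"ax": 0,"ay": 0,"az": 0,"dx": 0,"dy": 0,"dz": 0,"claw": 1}
    - {"ax": 0,"ay": 0,"az": 0,"dx": 0,"dy": 0,"dz": 0,"claw": 1}
  newtons: 80

```text
t: 10.1
tcp_pos: [532.9, 336.4, 89.4]
eef_rot: [[0.148, 0.989, 0.0], [0.989, -0.148, 0.0], [0.0, 0.0, -1.0]]
wrist_force: [0.4, -0.9, 0.3]
grip_width: 25.2
```

Emit:
step_arm:
  series:
    - {"ax": 0,"ay": 0,"az": 0,"dx": 0,"dy": 0,"dz": 0,"claw": 1}
    - {"ax": 0,"ay": 0,"az": 0,"dx": 0,"dy": 0,"dz": 0,"claw": 1}
    - {"ax": 0,"ay": 0,"az": 0,"dx": 0,"dy": 0,"dz": 0,"claw": 1}

```text
t: 10.4
tcp_pos: [532.9, 336.3, 89.4]
eef_rot: [[0.149, 0.989, 0.0], [0.989, -0.149, 0.0], [0.0, 0.0, -1.0]]
wrist_force: [0.7, -0.0, 1.0]
grip_width: 25.4
```

```bash
python3 look.py side p7.png 100 190 285 375 6
```

```text
10.45 [532.91 336.31  89.36] [ 1.23 -0.94  2.16] [-0.02 -0.22  0.04]
```

View pics/p7.png

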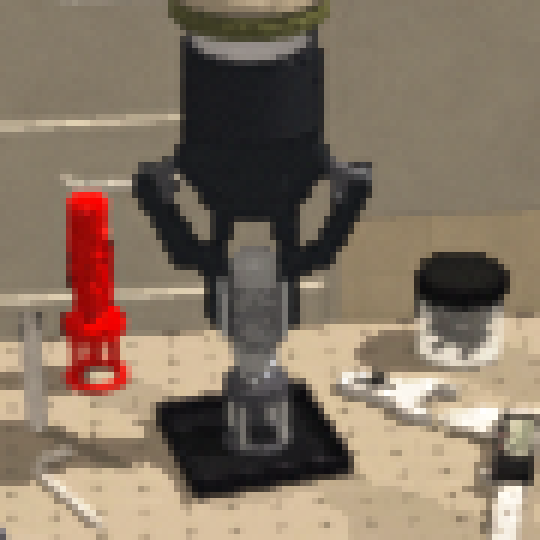

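Emit:
step_arm:
  series:
    - {"ax": 0,"ay": 0,"az": 0,"dx": 0,"dy": 0,"dz": 0.5,"claw": 1}
    - {"ax": 0,"ay": 0,"az": 0,"dx": 0,"dy": 0,"dz": 1,"claw": 1}
    - {"ax": 0,"ay": 0,"az": 0,"dx": 0,"dy": 0,"dz": 2.5,"claw": 1}
    - {"ax": 0,"ay": 0,"az": 0,"dx": 0,"dy": 0,"dz": 3,"claw": 1}
    - {"ax": 0,"ay": 0,"az": 0,"dx": 0,"dy": 0,"dz": 3,"claw": 1}

```text
t: 10.95
tcp_pos: [532.1, 336.2, 190.5]
eef_rot: [[0.148, 0.989, -0.001], [0.989, -0.148, -0.0], [-0.0, -0.001, -1.0]]
wrist_force: [0.4, 0.6, -2.1]
grip_width: 25.3
```

Emit:
step_arm:
  series:
    - {"ax": 0,"ay": 0,"az": 0,"dx": 0,"dy": 0,"dz": 1,"claw": 1}
    - {"ax": 0,"ay": 0,"az": 0,"dx": 0,"dy": 0,"dz": 0,"claw": 1}
    - {"ax": 0,"ay": 0,"az": 0,"dx": 0,"dy": 0,"dz": 0,"claw": 1}

```text
t: 11.25
tcp_pos: [532.3, 335.8, 197.8]
eef_rot: [[0.148, 0.989, -0.002], [0.989, -0.148, -0.001], [-0.001, -0.001, -1.0]]
wrist_force: [1.1, -0.7, -3.3]
grip_width: 25.3
```

```bash
python3 look.py side p8.png 80 180 280 380 6
```

```text
11.3 [532.09 335.62 197.27] [ 0.01 -0.49 -3.37] [-0.02 -0.04 -0.03]
```

View pics/p8.png

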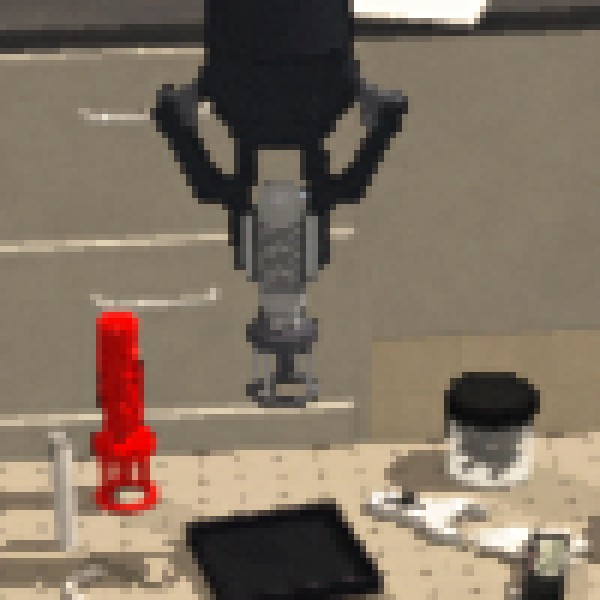

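Run:
```python
from m import *
S=lambda p:np.array(p)/6+[280,80]-.5
print('ring z113',atz(s,S([282,391]),114),'guide',atz(s,S([282,331]),112+43), 'hd',atz(s,S([282,200]),112+119))
# inverse check: project model with axis at TCP
for off in(-5,0,5):
    P=[[532.1+off*.15,335.7+off,112+h] for h in(2,43,119)]
    print(off,(proj(s,P)+.5-[280,80])*6)
```

```text
ring z113 [530.8 334.9 114. ] guide [530.5 324.9 155. ] hd [531.2 322.  231. ]
-5 [[283.5 394.3]
 [282.6 326.5]
 [280.8 193.8]]
0 [[284.1 390.2]
 [283.2 322.6]
 [281.5 190.3]]
5 [[284.7 386.2]
 [283.8 318.7]
 [282.1 186.7]]
```

Emit:
step_arm:
  series:
    - {"ax": 0,"ay": 0,"az": 0,"dx": -0.3,"dy": -2.5,"dz": 0,"claw": 1}
    - {"ax": 0,"ay": 0,"az": 0,"dx": -0.45,"dy": -4,"dz": 0,"claw": 1}
    - {"ax": 0,"ay": 0,"az": 0,"dx": -0.45,"dy": -4,"dz": 0,"claw": 1}
    - {"ax": 0,"ay": 0,"az": 0,"dx": -0.45,"dy": -4,"dz": 0,"claw": 1}
    - {"ax": 0,"ay": 0,"az": 0,"dx": -0.45,"dy": -4,"dz": 0,"claw": 1}

```text
t: 11.8
tcp_pos: [510.5, 149.2, 197.4]
eef_rot: [[0.149, 0.989, -0.003], [0.989, -0.149, -0.001], [-0.001, -0.003, -1.0]]
wrist_force: [1.1, -0.4, -3.2]
grip_width: 25.4
```

Emit:
step_arm:
  series:
    - {"ax": 0,"ay": 0,"az": 0,"dx": -0.45,"dy": -4,"dz": 0,"claw": 1}
    - {"ax": 0,"ay": 0,"az": 0,"dx": -0.45,"dy": -4,"dz": 0,"claw": 1}
    - {"ax": 0,"ay": 0,"az": 0,"dx": -0.45,"dy": -4,"dz": 0,"claw": 1}
    - {"ax": 0,"ay": 0,"az": 0,"dx": -0.45,"dy": -4,"dz": 0,"claw": 1}
    - {"ax": 0,"ay": 0,"az": 0,"dx": -0.55,"dy": -3,"dz": 0,"claw": 1}

```text
t: 12.3
tcp_pos: [486.9, -41.9, 197.7]
eef_rot: [[0.151, 0.989, -0.003], [0.989, -0.151, -0.0], [-0.001, -0.003, -1.0]]
wrist_force: [0.1, -0.1, -3.5]
grip_width: 25.3
```

Emit:
step_arm:
  series:
    - {"ax": 0,"ay": 0,"az": 0,"dx": 0,"dy": -2,"dz": 0,"claw": 1}
    - {"ax": 0,"ay": 0,"az": 0,"dx": 0,"dy": 0,"dz": 0,"claw": 1}
    - {"ax": 0,"ay": 0,"az": 0,"dx": 0,"dy": 0,"dz": 0,"claw": 1}
    - {"ax": 0,"ay": 0,"az": 0,"dx": 0,"dy": 0,"dz": 0,"claw": 1}
    - {"ax": 0,"ay": 0,"az": 0,"dx": 0,"dy": 0,"dz": 0,"claw": 1}

```text
t: 12.8
tcp_pos: [488.1, -57.4, 198.9]
eef_rot: [[0.146, 0.989, -0.001], [0.989, -0.146, 0.001], [0.0, -0.001, -1.0]]
wrist_force: [-0.5, 0.9, -2.7]
grip_width: 25.2
```

Emit:
step_arm:
  series:
    - {"ax": 0,"ay": 0,"az": 0,"dx": -0.05,"dy": -0.1,"dz": -2.5,"claw": 1}
    - {"ax": 0,"ay": 0,"az": 0,"dx": 0,"dy": 0,"dz": -2.2,"claw": 1}
    - {"ax": 0,"ay": 0,"az": 0,"dx": 0,"dy": 0,"dz": -1.3,"claw": 1}
    - {"ax": 0,"ay": 0,"az": 0,"dx": 0,"dy": 0,"dz": 0,"claw": 1}
    - {"ax": 0,"ay": 0,"az": 0,"dx": 0,"dy": 0,"dz": 0,"claw": 1}

```text
t: 13.3
tcp_pos: [488.1, -59.2, 139.8]
eef_rot: [[0.148, 0.989, 0.0], [0.989, -0.148, 0.0], [0.0, 0.0, -1.0]]
wrist_force: [1.2, 0.0, -2.7]
grip_width: 25.2
```

Emit:
step_arm:
  series:
    - {"ax": 0,"ay": 0,"az": 0,"dx": 0,"dy": 0,"dz": 0,"claw": 1}
    - {"ax": 0,"ay": 0,"az": 0,"dx": 0,"dy": 0,"dz": 0,"claw": 1}

```text
t: 13.5
tcp_pos: [488.4, -59.7, 140.3]
eef_rot: [[0.148, 0.989, 0.002], [0.989, -0.148, -0.0], [-0.0, 0.002, -1.0]]
wrist_force: [0.2, -0.0, -3.2]
grip_width: 25.4
```

```bash
python3 look.py side p9.png 185 275 285 375 8; python3 look.py top p10.png 150 240 310 410 8
```

```text
13.55 [488.32 -59.71 140.15] [ 0.57  0.17 -2.32] [-0.   -0.04 -0.03]
13.6 [488.17 -59.77 139.97] [ 0.4  -0.19 -2.94] [-0.07 -0.08 -0.04]
```

View pics/p9.png

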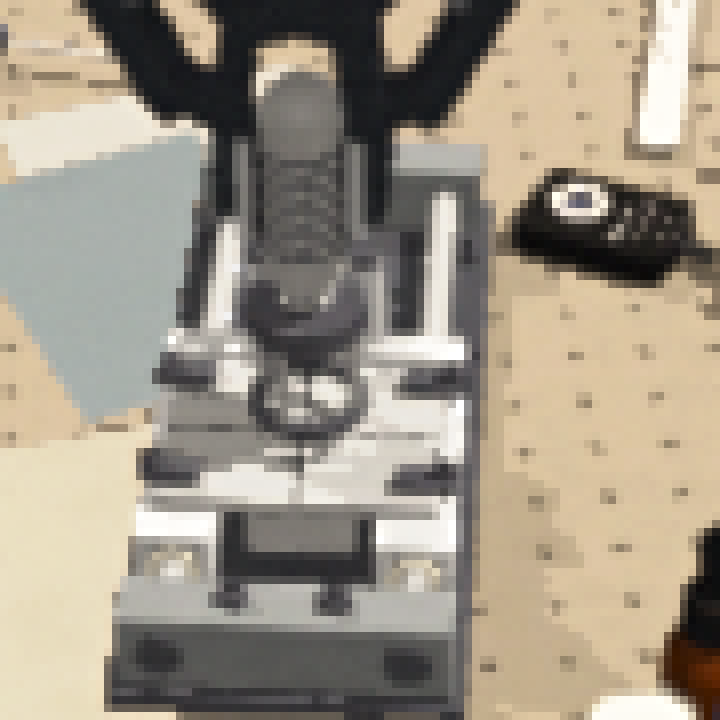

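View pics/p10.png

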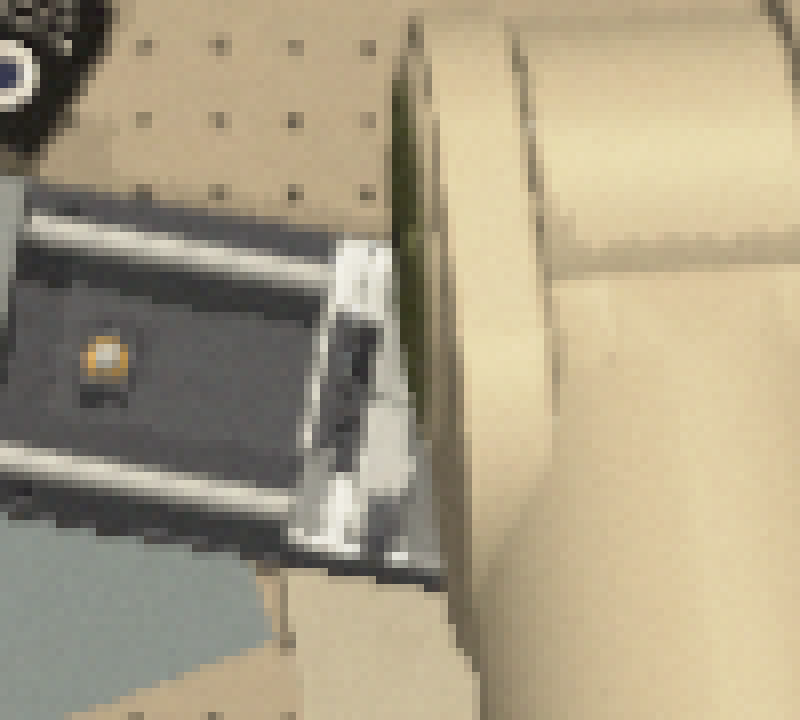

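Run:
```python
from m import *
Z=lambda P:(proj(s,P)+.5-[285,185])*8
tc=np.array([488.2,-59.75,0])
zf=139.97-85.4
print('axis at foot',Z([tc+[0,0,zf],tc+[0,0,zf+4],tc+[0,0,zf+43],tc+[0,0,zf+124]]))
th=np.linspace(0,2*np.pi,60)
for h in(0,4):
    r=Z([tc+[20*np.cos(a),20*np.sin(a),zf+h] for a in th]);print('ring',h,r.min(0),r.max(0))
r=Z([tc+[19.5*np.cos(a),19.5*np.sin(a),zf+33] for a in th]);print('disc',r.min(0),r.max(0))
S=lambda p:np.array(p)/8+[285,185]-.5
print(Z([[486.4,-59.1,43],[488.1,-59.2,43]]))
print(atz(s,S([308,397]),zf+2))
# tilt-wise
```

```text
axis at foot [[309.2 401.9]
 [308.9 392.2]
 [306.8 296. ]
 [301.9  80.9]]
ring 0 [246.9 362.3] [371.5 442.7]
ring 4 [246.5 352.8] [371.4 433. ]
disc [245.4 283.1] [369.3 360.3]
[[304.1 428.5]
 [309.4 428.4]]
[487.9 -59.7  56.6]
```

Emit:
step_arm:
  series:
    - {"ax": 0,"ay": 0,"az": 0,"dx": -0.12,"dy": 0,"dz": -0.5,"claw": 1}
    - {"ax": 0,"ay": 0,"az": 0,"dx": 0,"dy": 0,"dz": -0.4,"claw": 1}
    - {"ax": 0,"ay": 0,"az": 0,"dx": 0,"dy": 0,"dz": 0,"claw": 1}
    - {"ax": 0,"ay": 0,"az": 0,"dx": 0,"dy": 0,"dz": 0,"claw": 1}
  newtons: 100

```text
t: 14.0
tcp_pos: [486.4, -59.7, 130.0]
eef_rot: [[0.148, 0.989, -0.001], [0.989, -0.148, 0.0], [0.0, -0.001, -1.0]]
wrist_force: [0.1, 0.0, -2.6]
grip_width: 24.9
```

```bash
python3 look.py side p11.png 185 275 285 375 8
```

```text
14.05 [486.53 -59.68 130.19] [-0.24 -1.01 -2.57] [-0.07  0.01  0.01]
```

View pics/p11.png

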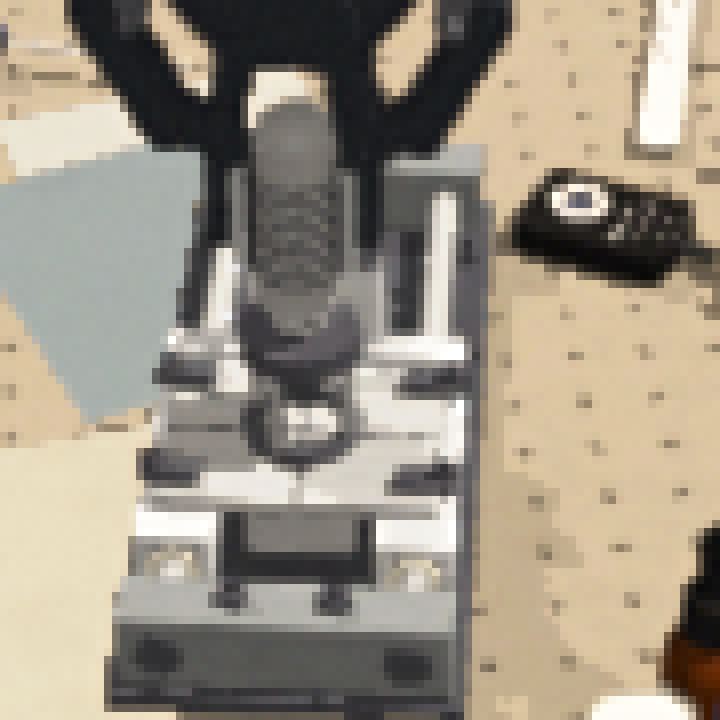

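Emit:
step_arm:
  series:
    - {"ax": 0,"ay": 0,"az": 0,"dx": 0.08,"dy": 0,"dz": -0.1,"claw": 1}
    - {"ax": 0,"ay": 0,"az": 0,"dx": 0,"dy": 0,"dz": -0.15,"claw": 1}
    - {"ax": 0,"ay": 0,"az": 0,"dx": 0,"dy": 0,"dz": -0.2,"claw": 1}

```text
t: 14.35
tcp_pos: [487.7, -59.7, 126.1]
eef_rot: [[0.148, 0.989, 0.001], [0.989, -0.148, -0.0], [-0.0, 0.001, -1.0]]
wrist_force: [-0.4, 0.2, 2.5]
grip_width: 25.1
```

Emit:
step_arm:
  series:
    - {"ax": 0,"ay": 0,"az": 0,"dx": 0,"dy": 0,"dz": -0.2,"claw": 1}
    - {"ax": 0,"ay": 0,"az": 0,"dx": 0,"dy": 0,"dz": -0.1,"claw": 1}
    - {"ax": 0,"ay": 0,"az": 0,"dx": 0,"dy": 0,"dz": 0,"claw": 1}

```text
t: 14.65
tcp_pos: [487.7, -59.7, 123.1]
eef_rot: [[0.148, 0.989, 0.001], [0.989, -0.148, -0.0], [0.0, 0.001, -1.0]]
wrist_force: [-0.3, -1.4, 4.2]
grip_width: 25.4
```

```bash
python3 look.py side p12.png 195 265 290 360 10
```

```text
14.7 [487.71 -59.67 123.08] [-0.42 -0.7   4.95] [0.02 0.15 0.02]
```

View pics/p12.png

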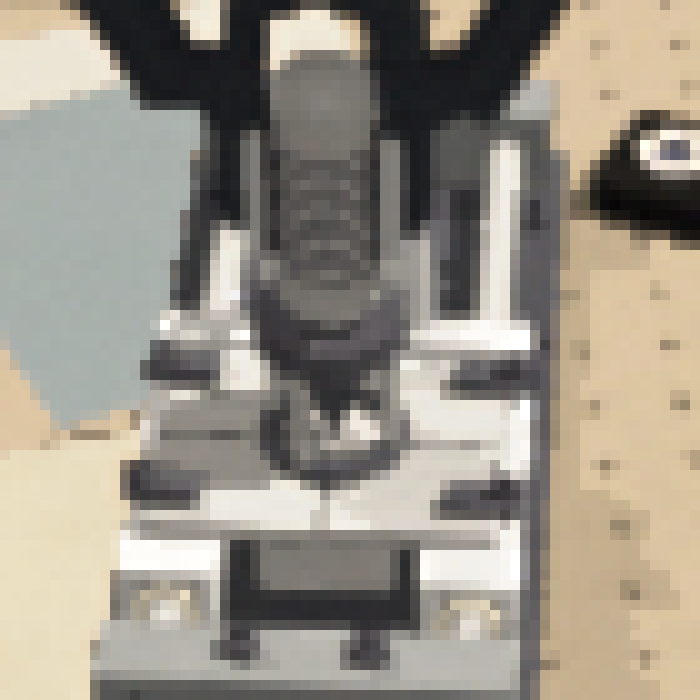

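Emit:
step_arm:
  series:
    - {"ax": 0,"ay": 0,"az": 0,"dx": 0,"dy": 0,"dz": 0.4,"claw": 1}
    - {"ax": 0,"ay": 0,"az": 0,"dx": 0,"dy": 0,"dz": 0.4,"claw": 1}
    - {"ax": 0,"ay": 0,"az": 0,"dx": -0.12,"dy": 0,"dz": 0,"claw": 1}
    - {"ax": 0,"ay": 0,"az": 0,"dx": 0,"dy": 0,"dz": 0,"claw": 1}
    - {"ax": 0,"ay": 0,"az": 0,"dx": 0,"dy": 0,"dz": 0,"claw": 1}

```text
t: 15.2
tcp_pos: [485.6, -59.7, 130.3]
eef_rot: [[0.148, 0.989, -0.001], [0.989, -0.148, 0.0], [0.0, -0.001, -1.0]]
wrist_force: [0.4, 0.1, -2.4]
grip_width: 25.2
```

Emit:
step_arm:
  series:
    - {"ax": 0,"ay": 0,"az": 0,"dx": 0,"dy": 0,"dz": -0.3,"claw": 1}
    - {"ax": 0,"ay": 0,"az": 0,"dx": 0,"dy": 0,"dz": -0.3,"claw": 1}
    - {"ax": 0,"ay": 0,"az": 0,"dx": 0,"dy": 0,"dz": -0.2,"claw": 1}
    - {"ax": 0,"ay": 0,"az": 0,"dx": 0,"dy": 0,"dz": 0,"claw": 1}

```text
t: 15.6
tcp_pos: [486.1, -59.7, 122.7]
eef_rot: [[0.148, 0.989, -0.0], [0.989, -0.148, 0.0], [-0.0, -0.0, -1.0]]
wrist_force: [-2.3, 0.1, 4.5]
grip_width: 24.9
```

```bash
python3 look.py side p13.png 195 265 290 360 10
```

```text
15.65 [486.18 -59.7  122.91] [-2.38 -0.44  4.74] [0.02 0.75 0.01]
```

View pics/p13.png

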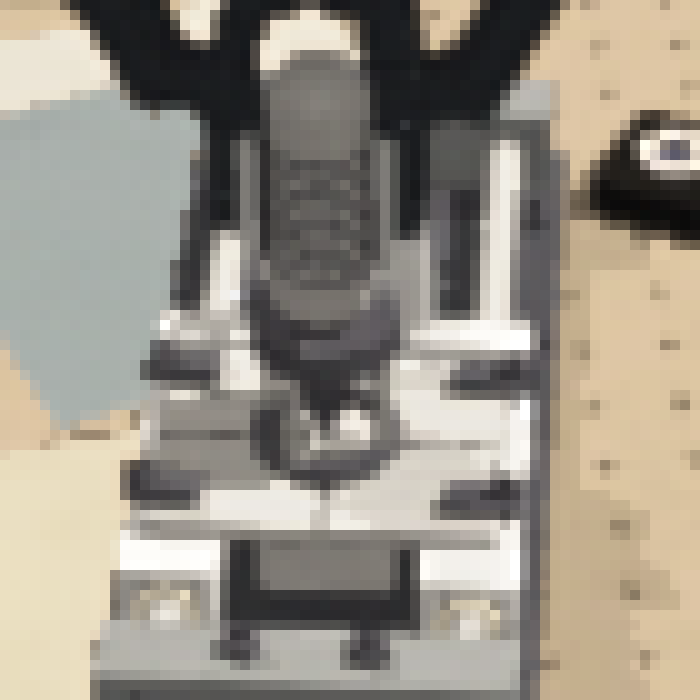

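Emit:
step_arm:
  series:
    - {"ax": 0,"ay": 0,"az": 0,"dx": 0,"dy": 0,"dz": -0.15,"claw": 1}
    - {"ax": 0,"ay": 0,"az": 0,"dx": 0,"dy": 0,"dz": -0.1,"claw": 1}
    - {"ax": 0,"ay": 0,"az": 0,"dx": 0,"dy": 0,"dz": 0,"claw": 1}

```text
t: 15.95
tcp_pos: [486.2, -59.7, 120.7]
eef_rot: [[0.148, 0.989, 0.0], [0.989, -0.148, -0.0], [-0.0, 0.0, -1.0]]
wrist_force: [-3.6, -0.3, 7.7]
grip_width: 25.2
```

Emit:
step_arm:
  series:
    - {"ax": 0,"ay": 0,"az": 0,"dx": 0,"dy": 0,"dz": -0.08,"claw": 1}
    - {"ax": 0,"ay": 0,"az": 0,"dx": 0,"dy": 0,"dz": 0,"claw": 1}

```text
t: 16.15
tcp_pos: [486.3, -59.7, 120.3]
eef_rot: [[0.148, 0.989, 0.0], [0.989, -0.148, -0.0], [-0.0, 0.0, -1.0]]
wrist_force: [-5.1, -0.2, 11.3]
grip_width: 24.9
```

Emit:
step_arm:
  series:
    - {"ax": 0,"ay": 0,"az": 0,"dx": 0,"dy": 0,"dz": -0.06,"claw": 1}
    - {"ax": 0,"ay": 0,"az": 0,"dx": 0,"dy": 0,"dz": 0,"claw": 1}
    - {"ax": 0,"ay": 0,"az": 0,"dx": 0,"dy": 0,"dz": 0,"claw": 1}

```text
t: 16.45
tcp_pos: [486.4, -59.7, 120.0]
eef_rot: [[0.148, 0.989, 0.0], [0.989, -0.148, -0.001], [-0.001, 0.001, -1.0]]
wrist_force: [-6.6, 0.0, 15.4]
grip_width: 25.2
```

```bash
python3 look.py side p14.png 195 265 290 360 10
```

```text
16.5 [486.39 -59.7  120.08] [-6.26  0.34 14.03] [ 0.08  1.69 -0.01]
```

View pics/p14.png

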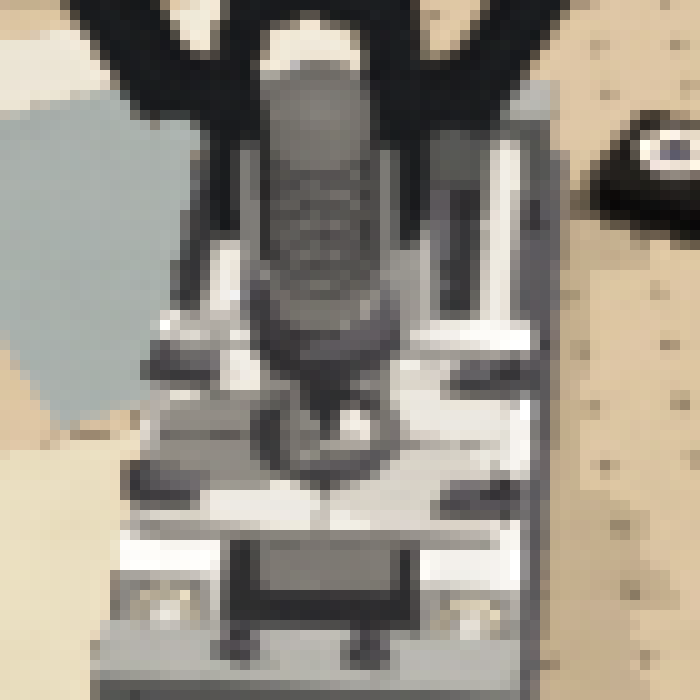

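Emit:
step_arm:
  series:
    - {"ax": 0,"ay": 0,"az": 0,"dx": 0,"dy": 0,"dz": -0.04,"claw": 1}
    - {"ax": 0,"ay": 0,"az": 0,"dx": 0,"dy": 0,"dz": 0,"claw": 1}
    - {"ax": 0,"ay": 0,"az": 0,"dx": 0,"dy": 0,"dz": 0,"claw": 1}
    - {"ax": 0,"ay": 0,"az": 0,"dx": 0,"dy": 0,"dz": 0,"claw": 1}
    - {"ax": 0,"ay": 0,"az": 0,"dx": 0,"dy": 0,"dz": 0,"claw": 1}

```text
t: 17.0
tcp_pos: [486.4, -59.7, 119.9]
eef_rot: [[0.148, 0.989, 0.001], [0.989, -0.148, -0.001], [-0.001, 0.001, -1.0]]
wrist_force: [-7.1, 0.9, 17.7]
grip_width: 25.4
```

Emit:
step_arm:
  series:
    - {"ax": 0,"ay": 0,"az": 0,"dx": 0.03,"dy": 0,"dz": 0.2,"claw": 1}
    - {"ax": 0,"ay": 0,"az": 0,"dx": 0.02,"dy": 0,"dz": 0.3,"claw": 1}
    - {"ax": 0,"ay": 0,"az": 0,"dx": 0,"dy": 0,"dz": 0.5,"claw": 1}
    - {"ax": 0,"ay": 0,"az": 0,"dx": 0,"dy": 0,"dz": 1,"claw": 1}
    - {"ax": 0,"ay": 0,"az": 0,"dx": 0,"dy": 0,"dz": 2,"claw": 1}

```text
t: 17.5
tcp_pos: [485.7, -59.6, 157.8]
eef_rot: [[0.148, 0.989, -0.003], [0.989, -0.148, 0.001], [0.001, -0.003, -1.0]]
wrist_force: [-0.5, -0.1, -2.4]
grip_width: 24.7
```

Emit:
step_arm:
  series:
    - {"ax": 0,"ay": 0,"az": 0,"dx": 0,"dy": 0,"dz": 3,"claw": 1}
    - {"ax": 0,"ay": 0,"az": 0,"dx": 0,"dy": 0,"dz": 2,"claw": 1}
    - {"ax": 0,"ay": 0,"az": 0,"dx": 0,"dy": 0,"dz": 0,"claw": 1}
    - {"ax": 0,"ay": 0,"az": 0,"dx": 0,"dy": 0,"dz": 0,"claw": 1}

```text
t: 17.9
tcp_pos: [486.7, -59.8, 208.2]
eef_rot: [[0.149, 0.989, 0.0], [0.989, -0.149, -0.0], [-0.0, 0.0, -1.0]]
wrist_force: [0.4, -0.0, -3.1]
grip_width: 24.9
```

```bash
python3 look.py side p15.png 165 265 280 380 6
```

```text
17.95 [486.13 -59.75 207.47] [-0.29 -0.35 -4.06] [ 0.04  0.01 -0.03]
```

View pics/p15.png

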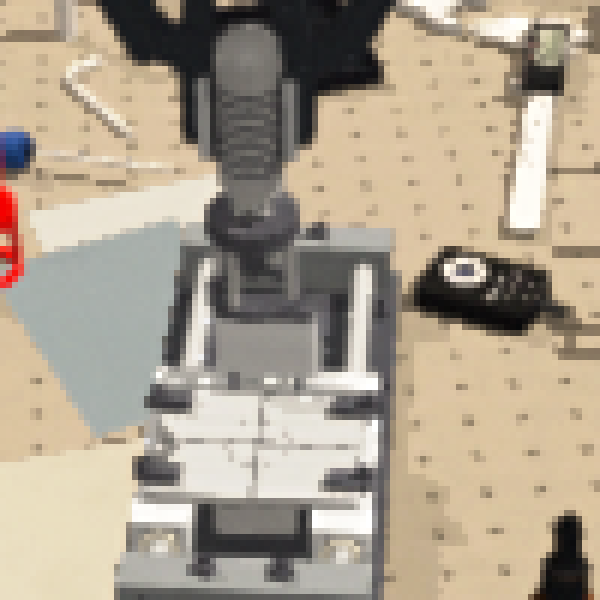

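Emit:
step_arm:
  series:
    - {"ax": 0,"ay": 0,"az": 0,"dx": 0.3,"dy": 2.6,"dz": 0,"claw": 1}
    - {"ax": 0,"ay": 0,"az": 0,"dx": 0.5,"dy": 4,"dz": 0,"claw": 1}
    - {"ax": 0,"ay": 0,"az": 0,"dx": 0.5,"dy": 4,"dz": 0,"claw": 1}
    - {"ax": 0,"ay": 0,"az": 0,"dx": 0.5,"dy": 4,"dz": 0,"claw": 1}
    - {"ax": 0,"ay": 0,"az": 0,"dx": 0.5,"dy": 4,"dz": 0,"claw": 1}

```text
t: 18.45
tcp_pos: [508.9, 127.5, 206.9]
eef_rot: [[0.149, 0.989, -0.002], [0.989, -0.149, -0.0], [-0.001, -0.002, -1.0]]
wrist_force: [1.3, -0.4, -2.5]
grip_width: 25.2
```

Emit:
step_arm:
  series:
    - {"ax": 0,"ay": 0,"az": 0,"dx": 0.5,"dy": 4,"dz": 0,"claw": 1}
    - {"ax": 0,"ay": 0,"az": 0,"dx": 0.5,"dy": 4,"dz": 0,"claw": 1}
    - {"ax": 0,"ay": 0,"az": 0,"dx": 0.5,"dy": 4,"dz": 0,"claw": 1}
    - {"ax": 0,"ay": 0,"az": 0,"dx": 0.5,"dy": 4,"dz": 0,"claw": 1}
    - {"ax": 0,"ay": 0,"az": 0,"dx": 0.4,"dy": 3,"dz": 0,"claw": 1}

```text
t: 18.95
tcp_pos: [532.5, 318.8, 206.3]
eef_rot: [[0.146, 0.989, -0.003], [0.989, -0.146, -0.0], [-0.001, -0.003, -1.0]]
wrist_force: [-0.7, -0.8, -2.7]
grip_width: 25.2
```

Emit:
step_arm:
  series:
    - {"ax": 0,"ay": 0,"az": 0,"dx": 0,"dy": 2,"dz": 0,"claw": 1}
    - {"ax": 0,"ay": 0,"az": 0,"dx": 0,"dy": 0,"dz": 0,"claw": 1}
    - {"ax": 0,"ay": 0,"az": 0,"dx": 0,"dy": 0,"dz": 0,"claw": 1}
    - {"ax": 0,"ay": 0,"az": 0,"dx": 0,"dy": 0,"dz": 0,"claw": 1}

```text
t: 19.35
tcp_pos: [533.9, 334.8, 207.4]
eef_rot: [[0.15, 0.989, -0.001], [0.989, -0.15, -0.002], [-0.002, -0.001, -1.0]]
wrist_force: [-0.3, -0.6, -2.6]
grip_width: 25.2
```

Now lower towards the tray; contact is expected at TCP z of about 89.5.

Emit:
step_arm:
  series:
    - {"ax": 0,"ay": 0,"az": 0,"dx": -0.1,"dy": 0.1,"dz": -3,"claw": 1}
    - {"ax": 0,"ay": 0,"az": 0,"dx": 0,"dy": 0,"dz": -3,"claw": 1}
    - {"ax": 0,"ay": 0,"az": 0,"dx": 0,"dy": 0,"dz": -2.5,"claw": 1}
    - {"ax": 0,"ay": 0,"az": 0,"dx": 0,"dy": 0,"dz": -1.2,"claw": 1}
    - {"ax": 0,"ay": 0,"az": 0,"dx": 0,"dy": 0,"dz": -0.8,"claw": 1}

```text
t: 19.85
tcp_pos: [532.9, 335.9, 102.6]
eef_rot: [[0.15, 0.989, -0.001], [0.989, -0.15, -0.001], [-0.001, -0.001, -1.0]]
wrist_force: [-0.4, 0.4, -2.3]
grip_width: 25.1
```

Emit:
step_arm:
  series:
    - {"ax": 0,"ay": 0,"az": 0,"dx": 0,"dy": 0,"dz": 0,"claw": 1}
    - {"ax": 0,"ay": 0,"az": 0,"dx": 0,"dy": 0,"dz": 0,"claw": 1}
    - {"ax": 0,"ay": 0,"az": 0,"dx": 0,"dy": 0,"dz": 0,"claw": 1}

```text
t: 20.15
tcp_pos: [533.3, 337.9, 105.0]
eef_rot: [[0.148, 0.989, 0.002], [0.989, -0.148, 0.001], [0.002, 0.002, -1.0]]
wrist_force: [-0.4, 0.2, -1.6]
grip_width: 25.2
```

```bash
python3 look.py side p16.png 100 190 285 375 6
```

```text
20.2 [533.21 337.83 104.81] [-0.22 -0.29 -2.17] [ 0.03 -0.04  0.01]
```

View pics/p16.png

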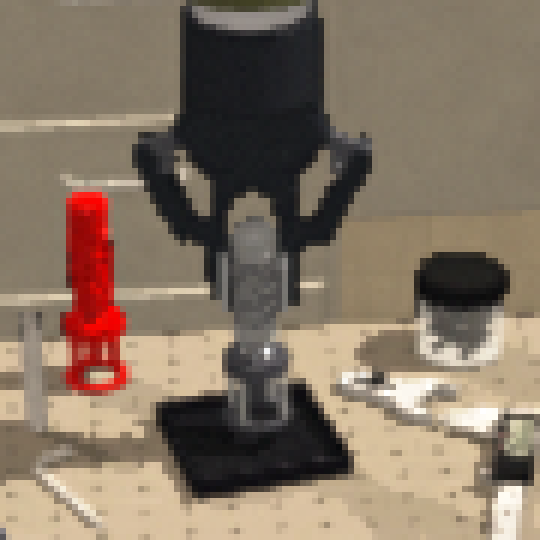

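Emit:
step_arm:
  series:
    - {"ax": 0,"ay": 0,"az": 0,"dx": 0,"dy": -0.15,"dz": -0.5,"claw": 1}
    - {"ax": 0,"ay": 0,"az": 0,"dx": 0,"dy": 0,"dz": -0.5,"claw": 1}
    - {"ax": 0,"ay": 0,"az": 0,"dx": 0,"dy": 0,"dz": -0.3,"claw": 1}
    - {"ax": 0,"ay": 0,"az": 0,"dx": 0,"dy": 0,"dz": 0,"claw": 1}
    - {"ax": 0,"ay": 0,"az": 0,"dx": 0,"dy": 0,"dz": 0,"claw": 1}

```text
t: 20.7
tcp_pos: [532.6, 335.9, 90.4]
eef_rot: [[0.148, 0.989, -0.0], [0.989, -0.148, 0.0], [0.0, -0.0, -1.0]]
wrist_force: [0.2, 0.3, -1.9]
grip_width: 25.0
```

Emit:
step_arm:
  series:
    - {"ax": 0,"ay": 0,"az": 0,"dx": 0,"dy": 0,"dz": -0.1,"claw": 1}
    - {"ax": 0,"ay": 0,"az": 0,"dx": 0,"dy": 0,"dz": 0,"claw": 1}
    - {"ax": 0,"ay": 0,"az": 0,"dx": 0,"dy": 0,"dz": 0,"claw": 1}

```text
t: 21.0
tcp_pos: [532.7, 336.0, 89.9]
eef_rot: [[0.148, 0.989, 0.0], [0.989, -0.148, 0.0], [0.0, 0.0, -1.0]]
wrist_force: [-0.3, -0.5, 0.7]
grip_width: 24.6
```

Emit:
step_arm:
  series:
    - {"ax": 0,"ay": 0,"az": 0,"dx": 0,"dy": 0,"dz": 0,"claw": 1}
    - {"ax": 0,"ay": 0,"az": 0,"dx": 0,"dy": 0,"dz": 0,"claw": 1}
  newtons: 20

```text
t: 21.2
tcp_pos: [532.7, 336.0, 89.7]
eef_rot: [[0.148, 0.989, 0.0], [0.989, -0.148, 0.0], [0.0, 0.0, -1.0]]
wrist_force: [-1.7, 0.6, 1.7]
grip_width: 24.9
```

Emit:
step_arm:
  series:
    - {"ax": 0,"ay": 0,"az": 0,"dx": 0,"dy": 0,"dz": 0,"claw": 0.3}
    - {"ax": 0,"ay": 0,"az": 0,"dx": 0,"dy": 0,"dz": 0,"claw": 0.1}
    - {"ax": 0,"ay": 0,"az": 0,"dx": 0,"dy": 0,"dz": 0,"claw": -0.2}
    - {"ax": 0,"ay": 0,"az": 0,"dx": 0,"dy": 0,"dz": 0,"claw": -1}
    - {"ax": 0,"ay": 0,"az": 0,"dx": 0,"dy": 0,"dz": 0,"claw": -1}

```text
t: 21.7
tcp_pos: [532.7, 335.8, 89.4]
eef_rot: [[0.148, 0.989, -0.0], [0.989, -0.148, 0.0], [0.0, -0.0, -1.0]]
wrist_force: [-0.3, 0.6, 0.2]
grip_width: 78.2
```

Emit:
step_arm:
  series:
    - {"ax": 0,"ay": 0,"az": 0,"dx": 0,"dy": 0,"dz": 0,"claw": -1}
    - {"ax": 0,"ay": 0,"az": 0,"dx": 0,"dy": 0,"dz": 0,"claw": -1}
    - {"ax": 0,"ay": 0,"az": 0,"dx": 0,"dy": 0,"dz": 0,"claw": -1}

```text
t: 22.0
tcp_pos: [532.6, 335.8, 89.5]
eef_rot: [[0.148, 0.989, -0.0], [0.989, -0.148, 0.0], [0.0, -0.0, -1.0]]
wrist_force: [0.6, -0.3, 0.4]
grip_width: 85.6
```

```bash
python3 look.py side p17.png 100 190 285 375 6
```

```text
22.05 [532.64 335.8   89.45] [-0.65 -0.69 -0.09] [-0.02  0.01 -0.01]
```

View pics/p17.png

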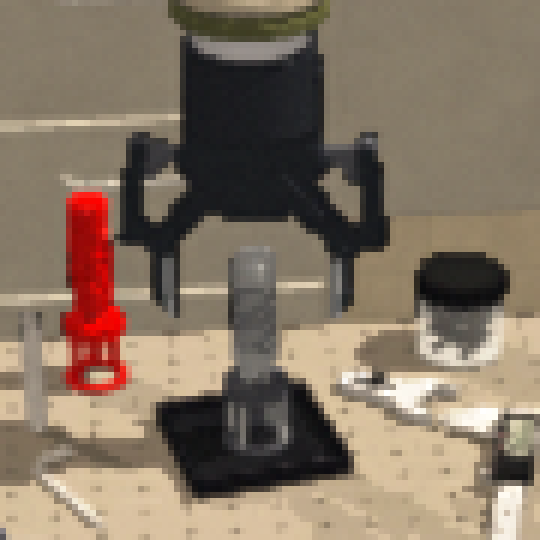

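The punch stands free and upright in the tray (foot about 257,430 in the crop). I'll raise the arm and back off for a final look.

Emit:
step_arm:
  series:
    - {"ax": 0,"ay": 0,"az": 0,"dx": 0,"dy": 0,"dz": 1,"claw": -1}
    - {"ax": 0,"ay": 0,"az": 0,"dx": 0,"dy": 0,"dz": 3,"claw": -1}
    - {"ax": 0,"ay": 0,"az": 0,"dx": 0,"dy": 0,"dz": 4,"claw": -1}
    - {"ax": 0,"ay": 0,"az": 0,"dx": 0,"dy": 0,"dz": 4,"claw": -1}
    - {"ax": 0,"ay": 0,"az": 0,"dx": 0,"dy": 0,"dz": 3,"claw": -1}

```text
t: 22.55
tcp_pos: [532.8, 336.4, 243.3]
eef_rot: [[0.148, 0.989, 0.002], [0.989, -0.148, 0.002], [0.002, 0.002, -1.0]]
wrist_force: [-0.1, 0.5, -1.2]
grip_width: 85.3
```

Emit:
step_arm:
  series:
    - {"ax": 0,"ay": 0,"az": 0,"dx": -1.5,"dy": -4,"dz": 0,"claw": -1}
    - {"ax": 0,"ay": 0,"az": 0,"dx": -1.5,"dy": -4,"dz": 0,"claw": -1}
    - {"ax": 0,"ay": 0,"az": 0,"dx": -1.5,"dy": -4,"dz": 0,"claw": -1}
    - {"ax": 0,"ay": 0,"az": 0,"dx": -1,"dy": -3,"dz": 0,"claw": -1}
    - {"ax": 0,"ay": 0,"az": 0,"dx": 0,"dy": 0,"dz": 0,"claw": -1}

```text
t: 23.05
tcp_pos: [477.6, 181.1, 240.2]
eef_rot: [[0.154, 0.988, 0.001], [0.988, -0.154, -0.003], [-0.003, 0.002, -1.0]]
wrist_force: [0.6, -1.6, 0.9]
grip_width: 85.7
```

Emit:
step_arm:
  series:
    - {"ax": 0,"ay": 0,"az": 0,"dx": 0,"dy": 0,"dz": 0,"claw": -1}
    - {"ax": 0,"ay": 0,"az": 0,"dx": 0,"dy": 0,"dz": 0,"claw": -1}
    - {"ax": 0,"ay": 0,"az": 0,"dx": 0,"dy": 0,"dz": 0,"claw": -1}
    - {"ax": 0,"ay": 0,"az": 0,"dx": 0,"dy": 0,"dz": 0,"claw": -1}

```text
t: 23.45
tcp_pos: [477.5, 187.0, 239.4]
eef_rot: [[0.147, 0.989, -0.0], [0.989, -0.147, 0.001], [0.001, -0.001, -1.0]]
wrist_force: [0.4, 0.0, 0.4]
grip_width: 85.0
```

```bash
python3 look.py side p18.png 120 320 240 440 3; python3 look.py top p19.png 120 290 150 490 2
```

```text
23.5 [477.54 186.77 239.35] [-0.08  0.45 -0.32] [-0.    0.02  0.02]
23.55 [477.57 186.56 239.34] [-0.43  0.68 -0.38] [-0.05 -0.04  0.02]
```

View pics/p18.png

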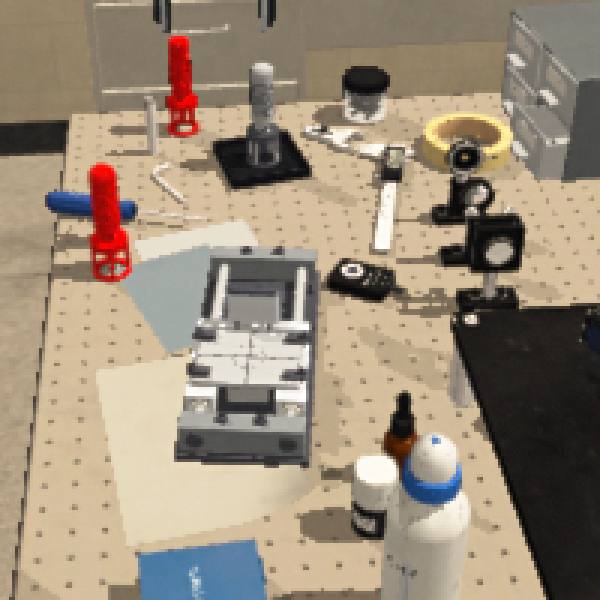

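View pics/p19.png

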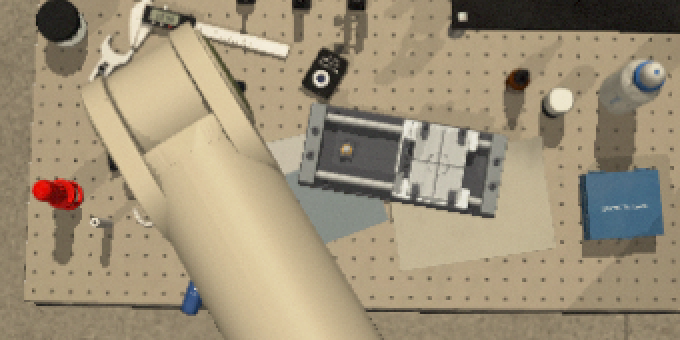

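All is in place, so I'm handing in.

```bash
python3 -c "
from rig import robot
print(robot.hand_in())"
```

```text
the job is handed in; nothing more can be done
None
```

The plate was punched at its cross, the punch is back in its tray, and the job is handed in at about 24 s of the 64 s allowed. The hand-in gave no verdict.

- **Carriage:** I pushed it slowly past the catch (about 20 N on the wrist) and on to the end stop, where it stopped moving at about 12 N. From the images its cross then stood within about 1 mm of the expected place, and later pictures show it still there.
- **Punching:** I took the grey punch; the two red copies were not touched. The foot first came down about 1.5 mm off in x, so I lifted it clear of the plate, shifted it and set it down again. I then pressed with about 18–21 N on the punch (wrist reading plus its weight) and held for over half a second. The side view showed the point within about 1 mm of the cross. About 7 N of sideways force built up during the press; I eased it off as I lifted straight up.
- **Back in the tray:** I lowered the punch until the tray floor carried it, then opened the gripper. It stands upright near the middle of the tray and the gripper is clear of it.
- **Other things:** Nothing else appears to have moved. In the last top view the arm hid the tray, so I checked the punch's final position from the side camera only. At the cross, the arm also blocked the top view, so the point's place there rests on the side camera too.

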